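# Clamp a printing block flat with a click wrench

### The arm

A 7-joint arm with a two-finger parallel gripper is mounted at the origin on the work surface. World frame = base frame: x ahead of the robot, y to its left, z up, the work surface at z = 0. Lengths are in m, angles in rad, forces in N, time in s.
With the tool pointing down it reaches from about 0.425 to 0.925 m from the base axis. Payload 6.8 kg.
Tool frame: the origin (TCP) lies on the front face of the gripper's body, between the roots of the fingers; the fingertips stand 73 mm ahead of it and the grasp point (between the pads) lies 54 mm ahead of it (tcp_to_tips is the distance from the TCP to the fingertips, in m); z points along the fingers, x is the direction in which the jaws open and shut, and the axes are right-handed (so a half turn about z gives the same grasp; the last joint's range is limited). The gripper opens to 85 mm and grips with 20 to 120 N. Pads are 22 mm wide; open, the fingers measure 114 mm over their backs; the gripper's body (76 mm by 85 mm) begins 54 mm behind the grasp point. The pads swing forward as they close: fully open they stand 13 mm farther back than shut.
Start: joints at [-0.108, 0.477, 0.022, 1.555, -0.011, 1.109, -0.083], TCP at [0.675, 0, 0.304] pointing down, gripper open.
Joint ranges: [-2.96, 2.96], [-0.34, 2.1], [-1.41, 1.46], [0.24, 2.44], [-1.37, 4.51], [0.17, 1.92], [-2.96, 2.96]. Speed limits (rad/s): [2.39, 2.39, 3.14, 3.14, 3.14, 3.14, 3.14].

### API

Orientations are given as a unit quaternion [w, x, y, z].
In Python, from station import get_obs, read_camera, hand_in, look_for, silhouettes, tcp_to_tips gives the robot as it stands. The module is installed in compiled form; this text tells all that it offers.
- The arm moves only by the tool apply_moves, never from a script. Its argument "moves" is a list of rows, each a list of 3 entries, a list of its own where there are three numbers: the shift along the tool's x, y, z in units of 25 mm (1.0 is 25 mm), then the turn, a rotation vector about the tool's x, y, z in units of 10 degrees (1.0 is 10 degrees), then the gripper's target within -1 to 1 (fully open at 1, half-way at 0, shut at -1). In form: [[[dx, dy, dz], [rx, ry, rz], jaw], ...]. A call has 1 to 20 rows; each row is the pose to reach, as a shift and turn from the pose commanded when the call began, along the tool's axes at that moment; what a row does not reach only later rows make up. A row lasts 1/8 s, in which the tool goes at most 62.5 mm and 10.7 degrees, less where a joint would pass 70% of its speed; a pose out of reach is approached as far as the arm can. A call with a gripper value outside its range is refused whole. The fingers move at their own pace and stop on an object; "force" is the grip in N (left out, the last holds). Time passes only in rows, so rows that repeat a pose let the fingers close. It gives the time, the measured TCP pose, the force and the opening at its end, in the units of the state.
- get_obs(): the state, without advancing time (a new reading comes with each control period).
- read_camera(name): name is "scene" or "side" or "wrist"; returns a dict with "color" (400x640x3 uint8, red, green, blue), "mtx" (3x3 intrinsics, pixels), "eye" and "rotation" of the camera in the world; the wrist camera has in their place "hand_eye" (4x4, takes a point from camera to tool coordinates, whose origin is the TCP and whose axes are the tool frame's). Camera axes: x right, y up, looking along -z (the intrinsics and any distortion apply to the point x, -y, -z); pixel columns grow to the right and rows downward; lengths in m; the calibration is good to about 2 mm. The wrist camera is an equidistant fisheye: a pixel r from the principal point sees the ray r / f radians off the axis. A picture is of the moment at which its call begins: read the wrist's pose just before it. There is no depth.
- hand_in(): hands the job in, once; it reports no verdict.
Trained networks look in the newest picture that a camera, given by its name, has taken for a name from the list of things; names that differ only in an ending like _2 or _b are one class to them, and where a whole thing is asked for, a point or a joint stands for the part that bears it (a point fixed in the world has none). Each returns a list of dicts, best first, with "conf" (0 to 1); they miss things now and then, are a little off and sometimes report something else, mostly with a low value. They report only what shows in the picture. A call takes as long as a camera call. They do not tell look-alikes from the thing itself.
- look_for(camera, query): "pixel" ([row, column] in pixels, amid what is visible of it).
- silhouettes(camera, query): "mask" (400x640 bool, what is visible of it) and "pixel" ([row, column] in pixels, amid what is visible of it).
The state is a dict: "t": time; "q": joint angles; "joint_vel": joint speeds; "joint_torque": joint torques, N m; "eef_pos": TCP position; "tool_rot": TCP orientation; "contact_force": force on the tool from outside, world axes, zero at the start; "torque": the same for the moment, N m; "gripper_width": opening from 0.0 (shut) to 1.0 (fully open).
Only numpy, scipy, OpenCV 4.12 (cv2) and the standard library are available. Lean on these libraries where they do the work, as an engineer would, in place of code of your own. Each camera call takes 0.05 s, during which the arm holds its last target.

### The job

Clamp the washed wooden printing block in the bench press so that it dries flat: slide it along the press bed, under the plate, fully home against the back stop, then fit the click wrench on the square bolt and turn it clockwise until the bolt comes tight and the wrench's knuckle gives and stays bent. Then lift the wrench off and lay it flat inside its tray, still bent, with the block left clamped; do not disturb the bowl, the jar and the stamp.

Things in the scene. Friction and masses are not known exactly. Their poses are not given: they have to be found in the camera images.
- block_centre (a point): Centre (half-way up) of the loose wooden printing block: 130 long (its x) x 56 wide (its y) x 40 high, brown with a blue-stained carved top; about 0.3 kg, starts lying on the table, carved face up. Turned half round it is the same shape; either end may go in first.
- press_home (a point): Where the block's centre is when fully home in the press, 40 above the table. Its x axis is the push-in direction, towards the back stop (stop face 65 ahead of this point), z up. The block goes in from the open end at negative x, on the robot's side, its length along x; the guide rails leave it 6 to each side.
- press: The fixed press; axes as press_home, origin below it at table height. Bed: top at z 20, x -160 to 70, 150 wide. Guide rails: x -100 to 65, 14 high above the bed, inner faces y +-34. Back stop: x 65 to 75, up to z 56. Grey portal: x -20 to 20, posts with inner faces y +-48, beam 140 long in y, z 86 to 105. The bolt stands on the beam's middle.
- plate: Aluminium pressure plate hung under the beam, 90 (x) x 54 (y) x 10; origin at the centre of its underside. The bolt screws it down 5 mm per rad; at the start it is 3 to 5 mm above the top of a block lying on the bed.
- bolt_head (a point): Centre of the underside of the square brass bolt head on top of the beam's middle, 109 above the table; the flat steel washer (diameter 56) that it and the fitted wrench sit on has its top at this same height. The head is 30 square and 18 high (x and y axes normal to its sides, turning with the bolt), with a tapered nose 7 high on top.
- bolt (a joint): Angle of the bolt in rad, growing as it turns clockwise seen from above (tightening). Starts between 0 and 0.3; it turns easily (about 0.1 N m) to a solid stop at 0.9, where the block is clamped. The bolt stays where it is left.
- wrench_ring (a point): Centre of the underside of the wrench's square steel ring: opening 34 square and right through, outside 50 square, 18 high (underside level with the handle's). x and y are normal to the ring's sides; the handle runs towards the ring's -x. The opening drops over the bolt head with 2 clearance a side in any of four quarter-turn positions. Fitted, this point meets bolt_head.
- wrench_grip (a point): Middle of the wrench's green handle, half-way up. Handle 125 long, 24 wide (its y), 28 high, its x axis pointing along the handle to the ring; the straight wrench has this point 145 from the ring's centre, 14 above the underside. They join at an upright knuckle pin 36 from the ring's centre and 109 from this point. Wrench about 0.5 kg, 240 long overall, starting in the tray, straight.
- knuckle (a joint): Bend of the wrench at its knuckle in rad: 0 straight (and at a stop), growing as the handle turns clockwise seen from above relative to the ring, up to an end stop at 0.40. It is rigid below 0.7 N m about the pin (6.4 N across the handle's middle), then gives, and stays bent as left. More than 0.2 counts as tripped.
- tray_floor (a point): Centre of the inner floor (5 above the table) of the plywood-coloured tool tray, fixed: inside 300 (its x) x 150 (its y), walls 5 thick, rim 9 above this floor. The wrench lies in it at the start, ring towards the tray's +x.
- bowl: Bystander: blue ceramic bowl, 96 across and 50 high; origin at the centre of its underside. Leave alone.
- jar: Bystander: amber jar with white cap, 60 across and 85 high; origin at the centre of its underside. Leave alone.
- stamp: Bystander: round wooden hand stamp, 52 across and 70 high; origin at the centre of its underside. Leave alone.
- block: The block itself; origin at the centre of its underside.
- wrench: The wrench's ring end; origin and axes as wrench_ring.
Not all that is in view belongs to the job. Of the things like the wrench, leave any that is black; of the rest the larger one is meant.

How it is judged:
By the outcome, as a careful person would: the job done as asked, in the order asked, and still so for the second after the job is handed in, with the robot touching nothing.
It also fails if it takes over 72 s, if anything falls off the work surface, if the arm or the gripper's body presses on something with over 40 N, if the wrist force passes 120 N, or if a joint passes its speed limit or range.

## Working session

There is one attempt and no reset: what is moved stays moved. The work goes in short steps, Python scripts to look and compute and a tool call to move; the robot and the scene stay as the last step left them, time stands still between calls to the robot, and variables do not carry over. Pictures are saved under pics/ and viewed, and the job is handed in when it is done.

Besides the shell and the picture viewer there is one more tool, called after "Call:" in YAML: its name, and indented under it one key for each argument. apply_moves: Moves the arm, as the interface text tells. Its arguments: {"type":"object","properties":{"moves":{"type":"array"},"force":{"type":"number"}},"required":["moves"]}

```bash
mkdir -p pics; ls; cat > h.py <<'E'
import numpy as np, cv2
from station import *
from scipy.spatial.transform import Rotation as R
def save(name,fn):
    c=read_camera(name); cv2.imwrite('pics/'+fn,cv2.cvtColor(c['color'],cv2.COLOR_RGB2BGR)); return c
def rotm(q): return R.from_quat([q[1],q[2],q[3],q[0]]).as_matrix()
E
python3 - <<'E'
from h import *
o=get_obs(); print(o)
for n in ['scene','side','wrist']:
    c=save(n,n+'0.png'); print(n,{k:np.round(v,4).tolist() for k,v in c.items() if k!='color'})
print(tcp_to_tips)
E
```

```text
pics
{'t': 0.0, 'q': array([-0.10808833,  0.47781346,  0.02234604,  1.55644294, -0.01147891,
        1.10928289, -0.08307726]), 'joint_vel': array([-0.00169592,  0.00127435,  0.00143818,  0.00051127,  0.00072721,
        0.00035476, -0.00014665]), 'joint_torque': array([-5.45967814e-04, -5.96443820e+01,  1.60769675e+00, -2.81194621e+01,
        1.24063640e-02,  9.39900521e-03,  2.20753498e-05]), 'eef_pos': array([ 6.74548654e-01, -2.07289399e-05,  3.02920350e-01]), 'tool_rot': array([ 7.85873420e-05,  9.99999587e-01,  1.82809381e-05, -9.05760882e-04]), 'contact_force': array([ 0.74439447,  0.41805589, -0.55875053]), 'torque': array([ 0.02514888, -0.0114506 , -0.06058455]), 'gripper_width': 0.9943760352854076}
scene {'mtx': [[390.9353, 0.0, 313.5387], [0.0, 390.9353, 205.8608], [0.0, 0.0, 1.0]], 'eye': [0.799, 0.5087, 0.8826], 'rotation': [0.2563, 0.0845, 0.2795, 0.9214]}
side {'mtx': [[387.6368, 0.0, 313.9764], [0.0, 387.6368, 196.0531], [0.0, 0.0, 1.0]], 'eye': [0.2307, 0.7259, 1.0077], 'rotation': [-0.1874, -0.0624, 0.327, 0.9242]}
wrist {'mtx': [[309.7069, 0.0, 317.4214], [0.0, 309.7069, 196.0002], [0.0, 0.0, 1.0]], 'hand_eye': [[1.0, -0.0004, -0.0009, -0.0009], [-0.0006, -0.9553, -0.2956, -0.0753], [-0.0007, 0.2956, -0.9553, -0.07], [0.0, 0.0, 0.0, 1.0]]}
0.0726
```

View pics/scene0.png

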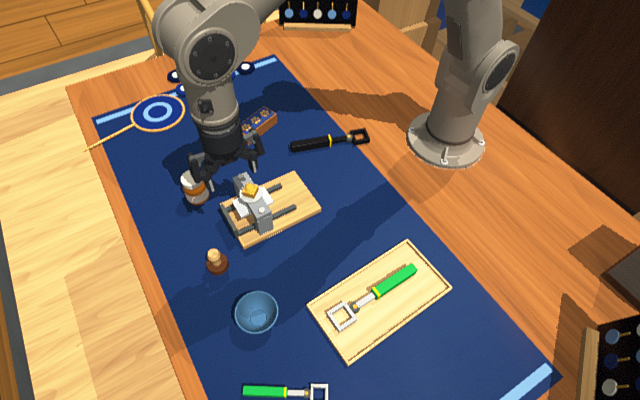

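View pics/side0.png

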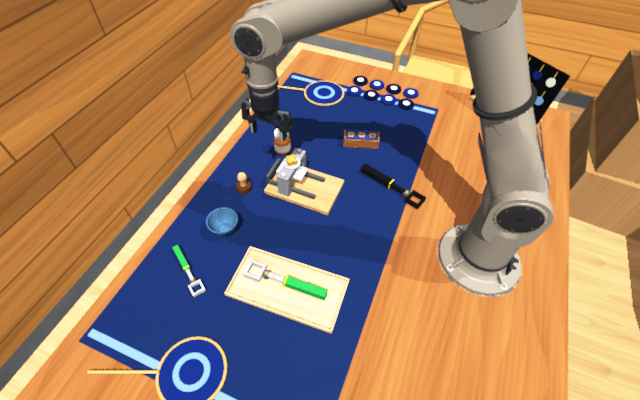

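View pics/wrist0.png

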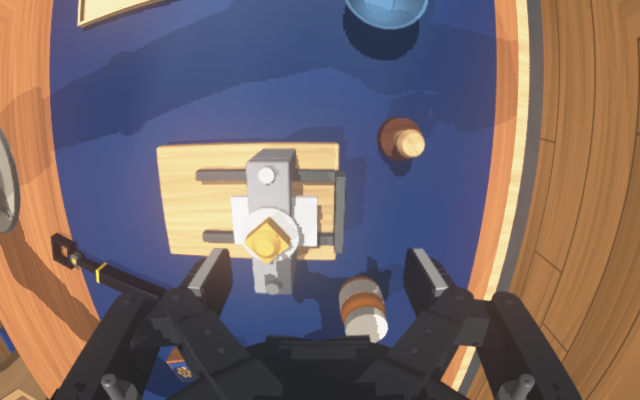

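```bash
cat >> h.py <<'E'
def cam(c,o=None):
    if 'eye' in c: return np.array(c['eye']),rotm(c['rotation'])
    T=np.eye(4);T[:3,:3]=rotm(o['tool_rot']);T[:3,3]=o['eef_pos']
    M=T@np.array(c['hand_eye']); return M[:3,3],M[:3,:3]
def ray(c,px,o=None):
    e,Rm=cam(c,o);K=c['mtx'];u=(px[1]-K[0,2])/K[0,0];v=(px[0]-K[1,2])/K[1,1]
    if 'eye' in c: d=np.array([u,-v,-1.])
    else:
        r=np.hypot(u,v);s=np.sin(r)/max(r,1e-9);d=np.array([u*s,-v*s,-np.cos(r)])
    d=Rm@d;return e,d/np.linalg.norm(d)
def onz(c,px,z,o=None):
    e,d=ray(c,px,o);return e+d*(z-e[2])/d[2]
def proj(c,P,o=None):
    e,Rm=cam(c,o);K=c['mtx'];p=Rm.T@(np.array(P)-e);x,y,z=p[0],-p[1],-p[2]
    if 'eye' in c: u,v=x/z,y/z
    else:
        r=np.hypot(x,y);th=np.arctan2(r,z);u,v=x/r*th,y/r*th
    return np.array([v*K[1,1]+K[1,2],u*K[0,0]+K[0,2]])
E
python3 - <<'E'
from h import *
S={}
for n in ['scene','side','wrist']:
    o=get_obs();c=read_camera(n)
    for q,z in [('block',.04),('bolt_head',.127),('wrench',.023),('wrench_grip',.033),('tray_floor',.005),('press',.02),('bowl',.03),('jar',.05),('stamp',.04),('plate',.07)]:
        for r in silhouettes(n,q)[:2]:
            print(n,q,round(r['conf'],2),np.round(r['pixel'],1),np.round(onz(c,r['pixel'],z,o),3),r['mask'].sum())
            k=n+'_'+q
            if k not in S:S[k]=r['mask']
    S[n+'_img']=c['color']
np.savez('pics/s0.npz',**S)
print(get_obs()['t'])
E
```

```text
scene block 0.7 [119.4 260.7] [ 0.468 -0.324  0.04 ] 695
scene bolt_head 0.57 [191.9 252.8] [ 0.63  -0.029  0.127] 177
scene wrench 0.8 [138.8 325.3] [ 0.333 -0.169  0.023] 927
scene wrench 0.75 [294.  372.2] [0.5   0.298 0.023] 1160
scene wrench_grip 0.82 [282.2 385.6] [0.46  0.294 0.033] 856
scene wrench_grip 0.78 [142.2 314.2] [ 0.374 -0.166  0.033] 604
scene tray_floor 0.95 [300.7 378.6] [0.491 0.315 0.005] 8065
scene tray_floor 0.53 [284.1 385.1] [0.453 0.29  0.005] 857
scene press 0.71 [191.  251.9] [ 0.607 -0.11   0.02 ] 198
scene press 0.67 [208.  262.8] [ 0.607 -0.045  0.02 ] 4837
scene bowl 0.89 [312.7 253.4] [0.754 0.199 0.03 ] 1523
scene jar 0.65 [188.3 194.6] [ 0.739 -0.173  0.05 ] 599
scene stamp 0.73 [261.  218.4] [0.77  0.048 0.04 ] 473
scene plate 0.66 [202.2 243.5] [ 0.652 -0.053  0.07 ] 272
side block 0.92 [143.  359.7] [ 0.47  -0.288  0.04 ] 606
side block 0.31 [283.2 300.5] [0.442 0.298 0.04 ] 639
side bolt_head 0.31 [290.8 287.1] [0.445 0.368 0.127] 5190
side wrench 0.92 [270.7 189.4] [0.75  0.378 0.023] 417
side wrench 0.76 [280.8 285.2] [0.488 0.301 0.023] 977
[... 708 characters left out ...]
6 [238.2 267. ] [ 0.63  -0.04   0.127] 1308
wrist wrench 0.81 [273.2 106.1] [ 0.336 -0.163  0.023] 2082
wrist wrench_grip 0.95 [278.4 114.4] [ 0.361 -0.164  0.033] 1546
wrist wrench_grip 0.7 [197.9 259.1] [ 0.606 -0.032  0.033] 21902
wrist tray_floor 0.93 [  6.5 102.6] [0.372 0.24  0.005] 1220
wrist press 0.97 [203.1 257.5] [ 0.601 -0.043  0.02 ] 21812
wrist press 0.17 [237.7 267.2] [ 0.611 -0.089  0.02 ] 1274
wrist bowl 0.93 [ 10.8 383.3] [0.747 0.184 0.03 ] 1880
wrist jar 0.89 [306.1 361.9] [ 0.732 -0.175  0.05 ] 2404
wrist stamp 0.9 [137.6 398.7] [0.764 0.04  0.04 ] 1647
wrist stamp 0.2 [213.9 301.6] [ 0.656 -0.05   0.04 ] 1710
wrist plate 0.6 [212.5 299.3] [ 0.655 -0.037  0.07 ] 1819
1.8
```

```bash
python3 - <<'E'
from h import *
o=get_obs();c=read_camera('wrist');im=cv2.cvtColor(c['color'],cv2.COLOR_RGB2BGR)
cv2.imwrite('pics/w1.png',cv2.resize(im[130:310,140:360],None,fx=3.4,fy=3.2,interpolation=cv2.INTER_CUBIC))
s=cv2.cvtColor(read_camera('scene')['color'],cv2.COLOR_RGB2BGR)
cv2.imwrite('pics/s1.png',cv2.resize(s[90:260,190:350],None,fx=4,fy=3.5,interpolation=cv2.INTER_CUBIC))
cv2.imwrite('pics/s2.png',cv2.resize(s[230:380,290:470],None,fx=4,fy=4,interpolation=cv2.INTER_CUBIC))
E
```

```text
(no output)
```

View pics/w1.png

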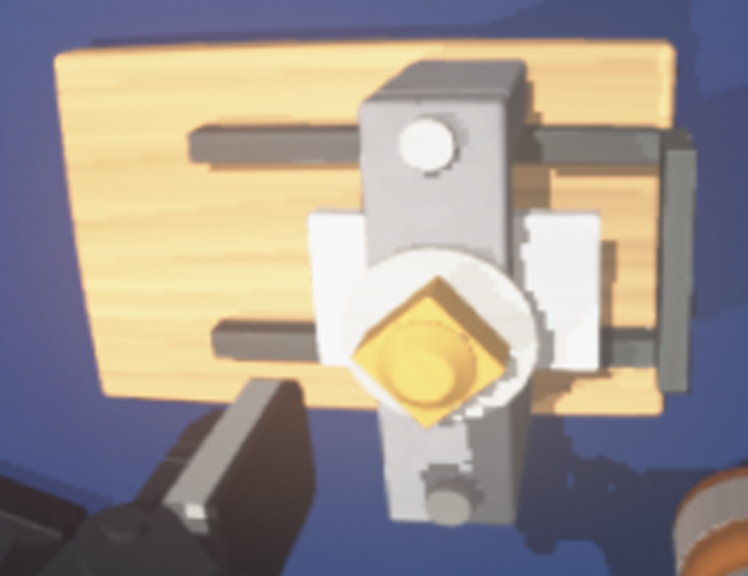

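View pics/s1.png

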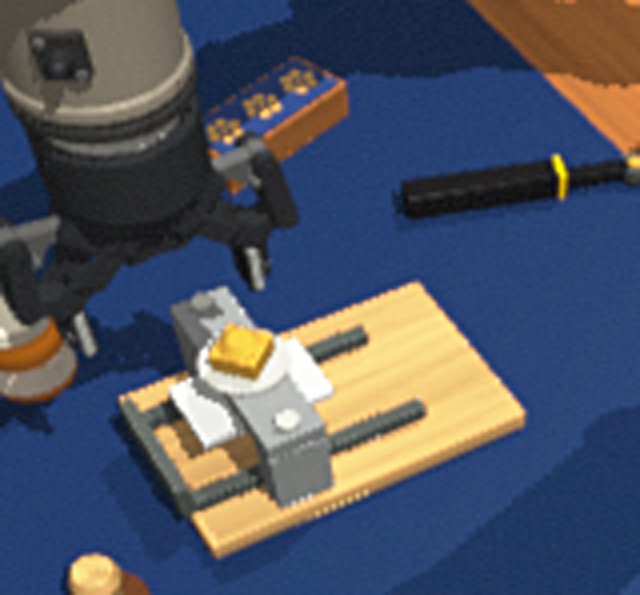

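View pics/s2.png

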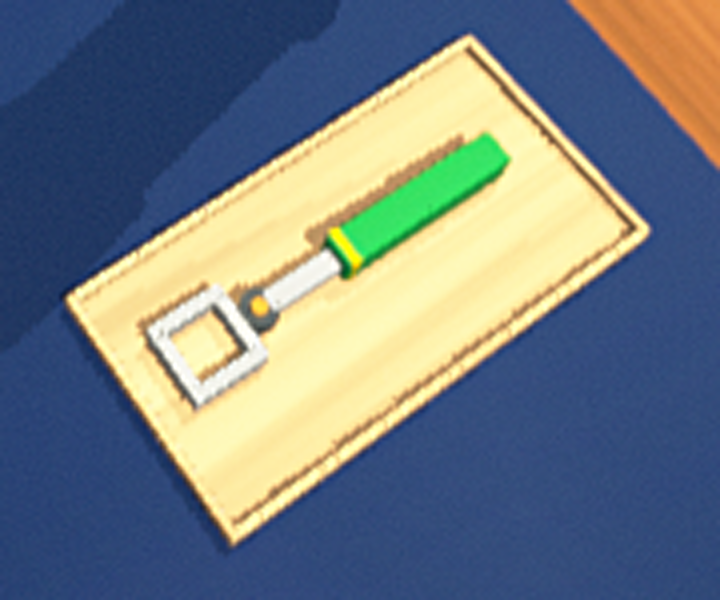

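```bash
python3 - <<'E'
from h import *
from scipy.optimize import least_squares
o=get_obs();c=read_camera('wrist');cs=read_camera('scene')
L=[(-.16,.075,.02),(.07,.075,.02),(.07,-.075,.02),(-.16,-.075,.02),(-.02,.07,.105),(.02,.07,.105),(-.02,-.07,.105),(.02,-.07,.105)]
I=[(57,50),(673,42),(662,415),(105,393),(362,100),(508,98),(388,520),(515,520)]
I=np.array([(130+y/3.2,140+x/3.4) for x,y in I])
def W(p,P): 
    a=p[2];return np.array([p[0]+np.cos(a)*P[0]-np.sin(a)*P[1],p[1]+np.sin(a)*P[0]+np.cos(a)*P[1],P[2]])
f=lambda p:np.concatenate([proj(c,W(p,P),o)-i for P,i in zip(L,I)])
r=least_squares(f,[.6,-.04,0]);print(r.x,np.round(r.fun.reshape(-1,2),1))
# scene: 
L2=[(-.16,.075,.02),(-.16,-.075,.02),(.07,.075,.02)]
I2=np.array([(90+y/3.5,190+x/4) for x,y in [(524,415),(418,284),(218,553)]])
g=lambda p:np.concatenate([proj(cs,W(p,P))-i for P,i in zip(L2,I2)])
print(np.round(g(r.x).reshape(-1,2),1))
r2=least_squares(g,r.x);print(r2.x,np.round(r2.fun,1))
# bolt head corners top z .127 in wrist
for px in [(437,280),(508,365),(428,428),(353,356)]:
    print(np.round(onz(c,(130+px[1]/3.2,140+px[0]/3.4),.109+.018,o),4))
# block top corners scene zoom at z.04
for px in [(295,57),(349,82),(232,170),(232,190)]:
    print('blk',np.round(onz(cs,(90+px[1]/3.5,190+px[0]/4),.04),4))
# tray, scene zoom s2
for px,z in [((470,35),.014),((650,230),.014),((233,545),.014),((66,297),.014),((203,407),.023),((270,352),.023),((147,328),.023),((215,285),.023)]:
    print('tray',np.round(onz(cs,(230+px[1]/4,290+px[0]/4),z),4))
E
```

```text
[ 0.62872858 -0.04483271 -0.01381276] [[-0.1 -1.6]
 [ 0.2  1.6]
 [ 0.1  0.6]
 [ 0.1 -1.2]
 [-0.7 -1.1]
 [ 0.   0.2]
 [-0.3  0.4]
 [ 1.2  0.5]]
[[-1.8  1.2]
 [-2.4  0.3]
 [-2.7 -1.4]]
[ 0.63256503 -0.03740202  0.00304587] [-0.1  1.3 -0.5 -0.4  0.4 -0.9]
[ 0.6322 -0.0204  0.127 ]
[ 0.6495 -0.0456  0.127 ]
[ 0.6269 -0.0663  0.127 ]
[ 0.6082 -0.0436  0.127 ]
blk [ 0.4338 -0.3713  0.04  ]
blk [ 0.4127 -0.3216  0.04  ]
blk [ 0.5366 -0.2721  0.04  ]
blk [ 0.5466 -0.2517  0.04  ]
tray [0.333  0.2234 0.014 ]
tray [0.325  0.3811 0.014 ]
tray [0.6343 0.3991 0.014 ]
tray [0.6409 0.2385 0.014 ]
tray [0.6101 0.3329 0.023 ]
tray [0.5614 0.3269 0.023 ]
tray [0.6128 0.2801 0.023 ]
tray [0.5662 0.279  0.023 ]
```

Call:
apply_moves:
  moves:
    - [[-9.4,13,2],[0,0,-11.2],1]
    - [[-9.4,13,2],[0,0,-11.2],1]
    - [[-9.4,13,2],[0,0,-11.2],1]
    - [[-9.4,13,2],[0,0,-11.2],1]
    - [[-9.4,13,2],[0,0,-11.2],1]
    - [[-9.4,13,2],[0,0,-11.2],1]
    - [[-9.4,13,2],[0,0,-11.2],1]
    - [[-9.4,13,2],[0,0,-11.2],1]
    - [[-9.4,13,2],[0,0,-11.2],1]
    - [[-9.4,13,2],[0,0,-11.2],1]
    - [[-9.4,13,2],[0,0,-11.2],1]
    - [[-9.4,13,2],[0,0,-11.2],1]
    - [[-9.4,13,2],[0,0,-11.2],1]
    - [[-9.4,13,2],[0,0,-11.2],1]

```text
t: 3.75
eef_pos: [0.44, -0.325, 0.2539]
tool_rot: [0.0, 0.56, 0.829, -0.0]
contact_force: [1.0, -0.9, 0.5]
gripper_width: 0.998
```

```bash
python3 - <<'E'
from h import *
o=get_obs();print(o['eef_pos'],o['tool_rot'],o['q'],o['t'])
c=save('wrist','w2.png')
for r in silhouettes('wrist','block')[:2]:
    print(r['conf'],r['pixel'])
save('scene','s3.png')
E
```

```text
[ 0.44004212 -0.32498654  0.2539369 ] [ 5.00152015e-05  5.59654535e-01  8.28726009e-01 -3.94011333e-05] [ 0.72424083  0.33657367 -0.24729935  1.90056904  0.10218016  0.91640041
  2.38163307] 3.75
0.68 [207.6, 296.5]
```

View pics/w2.png

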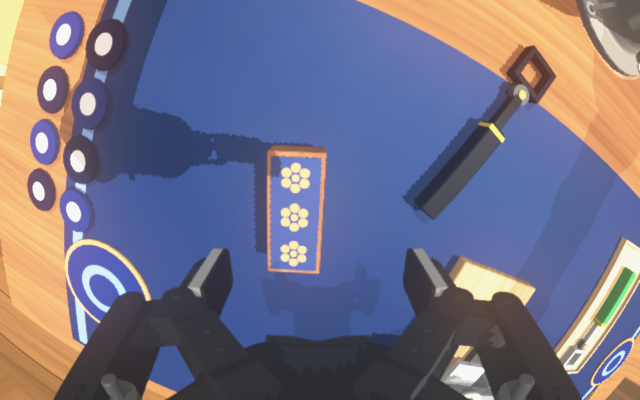

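View pics/s3.png

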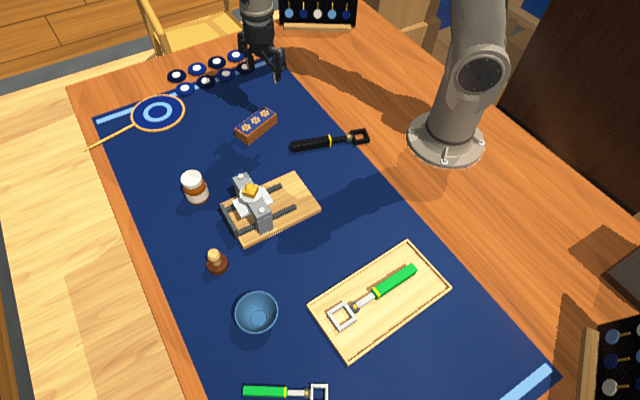

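```bash
python3 - <<'E'
from h import *
o=get_obs();c=read_camera('wrist')
P=[onz(c,p,.04,o) for p in [(148,268),(148,326),(272.5,319),(272.5,268)]]
print(np.round(P,4)); m=np.mean(P,0);d=(P[0]+P[1]-P[2]-P[3])/2;print(m,np.linalg.norm(d),np.degrees(np.arctan2(d[1],d[0])),np.linalg.norm(P[0]-P[1]),np.linalg.norm(P[3]-P[2]))
for n in ['scene','side']:
    for r in silhouettes(n,'block')[:1]: print(n,r['conf'],onz(read_camera(n),r['pixel'],.025))
r=silhouettes('wrist','block')[0]['mask'].astype(np.uint8)
ct,_=cv2.findContours(r,0,2);ct=max(ct,key=cv2.contourArea)
Q=np.array([onz(c,(y,x),.04,o)[:2] for x,y in ct[:,0]],np.float32);print(cv2.minAreaRect(Q*1000))
E
```

```text
[[ 0.4247 -0.3805  0.04  ]
 [ 0.4048 -0.3304  0.04  ]
 [ 0.529  -0.2869  0.04  ]
 [ 0.5503 -0.3373  0.04  ]]
[ 0.47717199 -0.3338054   0.04      ] 0.13218012895441614 -160.85901954766663 0.05390212742114598 0.05468999813489532
scene 0.67 [ 0.49364508 -0.32371027  0.025     ]
side 0.92 [ 0.47353827 -0.30372919  0.025     ]
((476.33526611328125, -334.6580505371094), (134.41746520996094, 55.892024993896484), 19.562868118286133)
```

```bash
python3 - <<'E'
from h import *
o=get_obs()
P=[( 0.4247,-0.3805,.04),(.4048,-.3304,.04),(.529,-.2869,.04),(.5503,-.3373,.04)]
Rt=rotm(o['tool_rot']);T=o['eef_pos']
tips=[T+Rt@np.array([s*.0425,0,.06]) for s in(-1,1)]
a=-.0138
pr=[(.6287+np.cos(a)*x-np.sin(a)*y,-.0448+np.sin(a)*x+np.cos(a)*y,z) for x,y,z in [(-.16,.075,.02),(.07,.075,.02),(.07,-.075,.02),(-.16,-.075,.02)]]
out=[]
for n,(r0,c0) in {'scene':(30,180),'side':(60,220)}.items():
    c=read_camera(n);im=cv2.cvtColor(c['color'],cv2.COLOR_RGB2BGR);im=cv2.resize(im,None,fx=3,fy=3,interpolation=cv2.INTER_CUBIC)
    for L,col in((P,(0,0,255)),(tips,(0,255,255)),(pr,(255,255,0))):
        for p in L:
            v,u=proj(c,p)*3;cv2.circle(im,(int(u),int(v)),4,col,1)
    out.append(im[r0*3:r0*3+570,c0*3:c0*3+400])
cv2.imwrite('pics/ov.png',np.hstack(out))
E
```

```text
(no output)
```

View pics/ov.png

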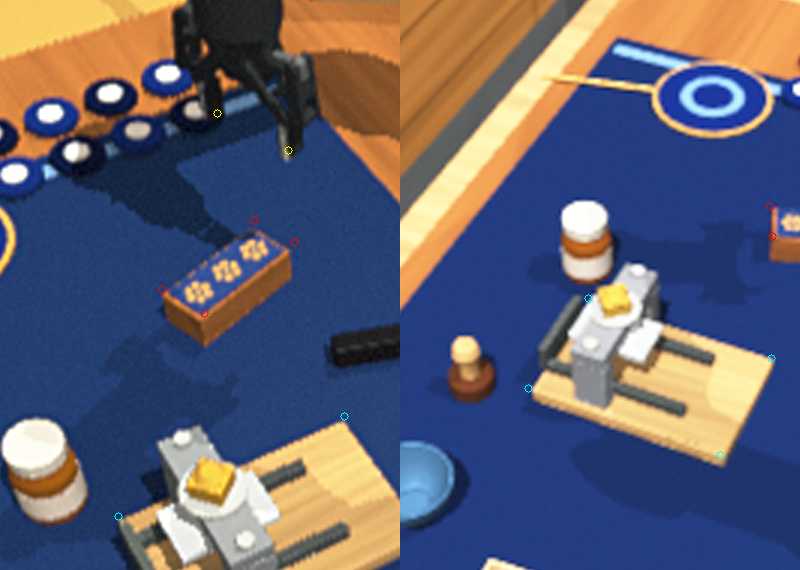

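Call:
apply_moves:
  moves:
    - [[-0.67,-0.14,4.1],[0,0,0.28],1]
    - [[-0.67,-0.14,4.1],[0,0,0.28],1]
    - [[-0.67,-0.14,4.1],[0,0,0.28],1]
    - [[-0.67,-0.14,4.1],[0,0,0.28],1]

```text
t: 4.8
eef_pos: [0.4439, -0.3419, 0.1528]
tool_rot: [0.001, 0.579, 0.815, 0.0]
contact_force: [-0.3, -0.7, 0.8]
gripper_width: 0.997
```

```bash
python3 - <<'E'
from h import *
o=get_obs();print(o['eef_pos'],o['t'])
c=save('wrist','w3.png')
s=silhouettes('wrist','block')
r=s[0]['mask'].astype(np.uint8)
ct,_=cv2.findContours(r,0,2);ct=max(ct,key=cv2.contourArea)
Q=np.array([onz(c,(y,x),.04,o)[:2] for x,y in ct[:,0]],np.float32);print(s[0]['conf'],cv2.minAreaRect(Q*1000))
E
```

```text
[ 0.44386871 -0.34193075  0.15276535] 4.8
0.66 ((474.6719970703125, -334.8196716308594), (136.102294921875, 57.34707260131836), 19.214481353759766)
```

View pics/w3.png

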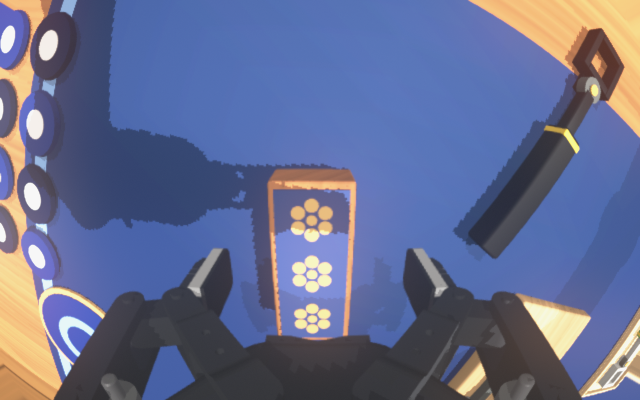

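Call:
apply_moves:
  moves:
    - [[-0.12,-0.26,2.6],[0,0,0],1]
    - [[-0.12,-0.26,2.6],[0,0,0],1]
    - [[-0.12,-0.26,2.6],[0,0,0],1]
    - [[-0.12,-0.26,2.6],[0,0,0],-1]
    - [[-0.12,-0.26,2.6],[0,0,0],-1]
    - [[-0.12,-0.26,2.6],[0,0,0],-1]
    - [[-0.12,-0.26,2.6],[0,0,0],-1]
    - [[-0.12,-0.26,2.6],[0,0,0],-1]
    - [[-0.12,-0.26,2.6],[0,0,0],-1]
    - [[-0.12,-0.26,2.6],[0,0,0],-1]
  force: 60

```text
t: 6.15
eef_pos: [0.4391, -0.3474, 0.0887]
tool_rot: [0.002, 0.579, 0.815, -0.0]
contact_force: [-2.2, 0.9, 9.1]
gripper_width: 0.64
```

```bash
python3 - <<'E'
from h import *
o=get_obs();print(o['eef_pos'],o['tool_rot'],o['t'],o['gripper_width'],o['contact_force'])
c=save('wrist','w4.png')
E
```

```text
[ 0.43907089 -0.34740592  0.08869833] [ 1.70105160e-03  5.79337181e-01  8.15086214e-01 -9.90194967e-06] 6.15 0.6395490640207709 [-2.21910551  0.88715268  9.05916735]
```

View pics/w4.png

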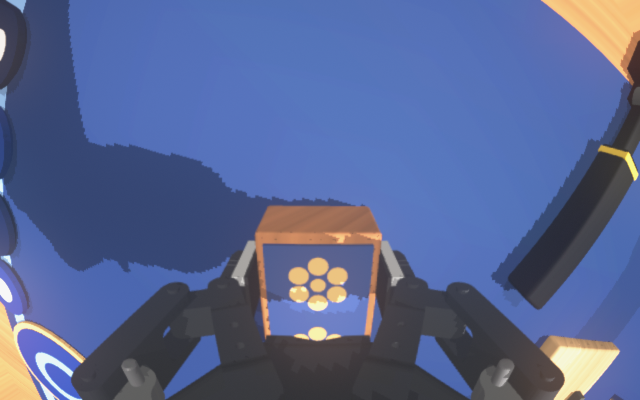

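```bash
python3 - <<'E'
from h import *
o=get_obs();c=read_camera('wrist')
Rt=rotm(o['tool_rot']);T=o['eef_pos']
for px in [(236,258),(236,380),(240,264),(240,376)]:
    p=onz(c,px,.04,o);print(p,Rt.T@(p-T))
print(Rt.round(3))
# press yaw from wrist0 edges via beam & bed lines
im=cv2.imread('pics/wrist0.png')
E
```

```text
[ 0.42704478 -0.3782063   0.04      ] [-0.02498646 -0.02156098  0.04873424]
[ 0.40987038 -0.32916822  0.04      ] [ 0.02697181 -0.02165974  0.04858773]
[ 0.42796122 -0.37525053  0.04      ] [-0.02249626 -0.01972377  0.0487308 ]
[ 0.41215654 -0.33007484  0.04      ] [ 0.02536404 -0.0197987   0.04859589]
[[-0.329  0.944  0.003]
 [ 0.944  0.329 -0.002]
 [-0.003  0.002 -1.   ]]
```

Call:
apply_moves:
  moves:
    - [[0,0,-1.5],[0,0,0],-1]
    - [[0,0,-3],[0,0,0],-1]
    - [[1.5,0.7,-3],[0,0,0.4],-1]
    - [[3.5,1.6,-3],[0,0,0.8],-1]
    - [[5.5,2.5,-3],[0,0,1.2],-1]
    - [[7.5,3.4,-3],[0,0,1.6],-1]
    - [[9.5,4.2,-3],[0,0,1.98],-1]
    - [[11.22,4.84,-3],[0,0,1.98],-1]
    - [[11.22,4.84,-3],[0,0,1.98],-1]
    - [[11.22,4.84,-3],[0,0,1.98],-1]

```text
t: 7.5
eef_pos: [0.4597, -0.0425, 0.1617]
tool_rot: [0.0, 0.711, 0.703, -0.0]
contact_force: [-0.5, -0.1, -3.3]
gripper_width: 0.643
```

```bash
cat > ov.py <<'E'
from h import *
def press_ov(fn,p=(.6295,-.0445,-.010),extra=[],s=3):
    o=get_obs();out=[]
    Rt=rotm(o['tool_rot']);T=o['eef_pos']
    a=p[2];pr=[(p[0]+np.cos(a)*x-np.sin(a)*y,p[1]+np.sin(a)*x+np.cos(a)*y,z) for x,y,z in [(-.16,.075,.02),(.07,.075,.02),(.07,-.075,.02),(-.16,-.075,.02),(-.02,.07,.105),(.02,.07,.105)]]
    for n,(r0,c0) in {'scene':(120,200),'side':(110,230)}.items():
        c=read_camera(n);im=cv2.cvtColor(c['color'],cv2.COLOR_RGB2BGR);im=cv2.resize(im,None,fx=s,fy=s,interpolation=cv2.INTER_CUBIC)
        for P in pr:
            v,u=proj(c,P)*s;cv2.circle(im,(int(u),int(v)),4,(255,255,0),1)
        for P in extra:
            v,u=proj(c,P)*s;cv2.circle(im,(int(u),int(v)),4,(0,0,255),1)
        out.append(im[r0*s:r0*s+450,c0*s:c0*s+400])
    cv2.imwrite('pics/'+fn,np.hstack(out)); return o
E
python3 - <<'E'
from ov import *
o=press_ov('p1.png');print(o['eef_pos'],o['tool_rot'],o['q'],o['t'],o['contact_force'])
save('wrist','w5.png')
E
```

```text
[ 0.45973041 -0.04252065  0.16174706] [ 2.25001278e-04  7.10719002e-01  7.03475959e-01 -1.56575949e-04] [ 0.14047741  0.34672301 -0.21566875  2.16292678  0.12251004  0.64291242
  1.3996117 ] 7.5 [-0.50312765 -0.12147479 -3.27697699]
```

View pics/p1.png

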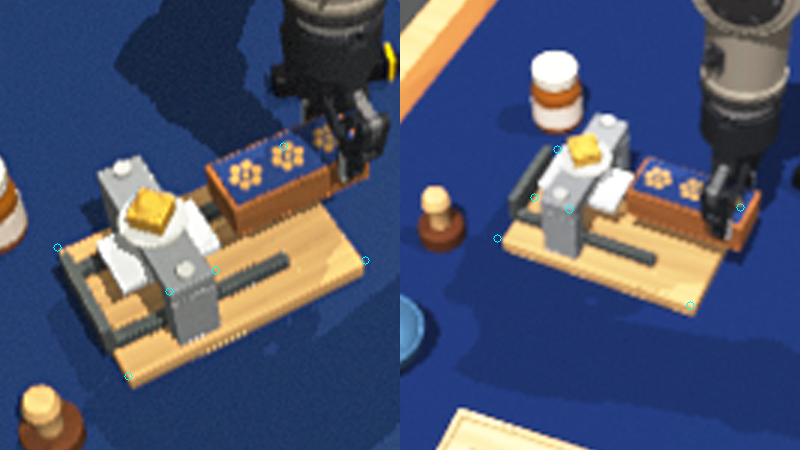

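View pics/w5.png

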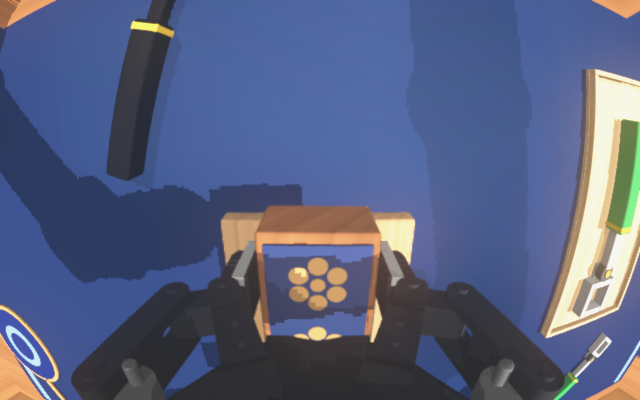

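```bash
python3 - <<'E'
from h import *
o=get_obs();c=read_camera('wrist');im=cv2.cvtColor(c['color'],cv2.COLOR_RGB2BGR)
cv2.imwrite('pics/w5z.png',cv2.resize(im[190:350,200:440],None,fx=3.3,fy=3.3,interpolation=cv2.INTER_CUBIC))
for px in [(213,222),(213,414)]: print(onz(c,px,.02,o))
Rt=rotm(o['tool_rot'])
for px in [(236,258),(236,380)]:
    e,d=ray(c,px,o);P=onz(c,px,o['eef_pos'][2]-.0487,o);print(P)
E
```

```text
[ 0.46149469 -0.11551983  0.02      ]
[0.46322854 0.02896448 0.02      ]
[ 0.43780499 -0.06859285  0.11279573]
[ 0.43844438 -0.01661384  0.11279573]
```

View pics/w5z.png

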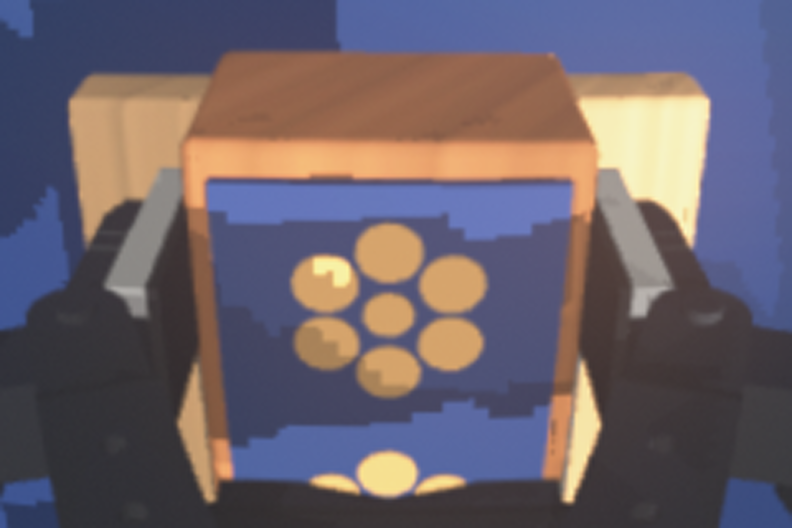

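Call:
apply_moves:
  moves:
    - [[0,0,1.2],[0,0,0],-1]
    - [[0,0,1.8],[0,0,0],-1]
    - [[0,0,2.06],[0,0,0],-1]
    - [[0,0,2.06],[0,0,0],-1]
    - [[0,0,2.06],[0,0,0],-1]
    - [[0,0.4,2.06],[0,0,0],-1]
    - [[0,0.8,2.06],[0,0,0],-1]
    - [[0,0.8,2.06],[0,0,0],-1]
    - [[0,0.8,2.06],[0,0,0],-1]

```text
t: 8.82
eef_pos: [0.4798, -0.0423, 0.1098]
tool_rot: [-0.0, 0.711, 0.703, -0.0]
contact_force: [-0.1, -0.2, -3.7]
gripper_width: 0.637
```

```bash
python3 - <<'E'
from ov import *
o=press_ov('p2.png');print(o['eef_pos'],o['tool_rot'],o['t'],o['contact_force'])
E
```

```text
[ 0.47975672 -0.0423061   0.10979329] [-1.75481412e-04  7.10785661e-01  7.03408617e-01 -1.75221503e-04] 8.825 [-0.05329893 -0.16057919 -3.73308232]
```

View pics/p2.png

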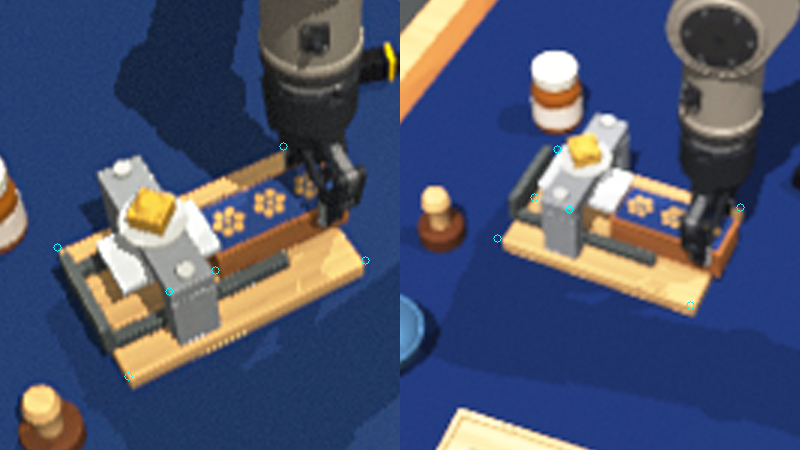

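Call:
apply_moves:
  moves:
    - [[0,0.5,0],[0,0,0],-1]
    - [[0,1.0,0],[0,0,0],-1]
    - [[0,1.4,0],[0,0,0],-1]
    - [[0,1.6,0],[0,0,0],-1]
    - [[0,1.6,0],[0,0,0],-1]
    - [[0,1.6,0],[0,0,0],1]
    - [[0,1.6,0],[0,0,0],1]
    - [[0,1.6,0],[0,0,0],1]
    - [[0,1.6,0],[0,0,0],1]
    - [[0,1.6,-1.6],[0,0,0],1]
    - [[0,0.6,-2.6],[0,0,0],-1]
    - [[0,-0.5,-2.6],[0,0,0],-1]
    - [[0,-0.5,-2.6],[0,0,0],-1]

```text
t: 10.55
eef_pos: [0.4655, -0.0424, 0.1751]
tool_rot: [-0.0, 0.711, 0.703, -0.001]
contact_force: [0.3, 0.1, 0.8]
gripper_width: 0.376
```

```bash
python3 - <<'E'
from ov import *
o=press_ov('p3.png');print(o['eef_pos'],o['tool_rot'],o['t'],o['contact_force'],o['gripper_width'])
c=save('wrist','w6.png')
E
```

```text
[ 0.46554064 -0.04242862  0.17506438] [-2.22867274e-04  7.10837142e-01  7.03356338e-01 -6.07272032e-04] 10.55 [0.25269731 0.12454362 0.75296957] 0.37550297068233224
```

View pics/p3.png

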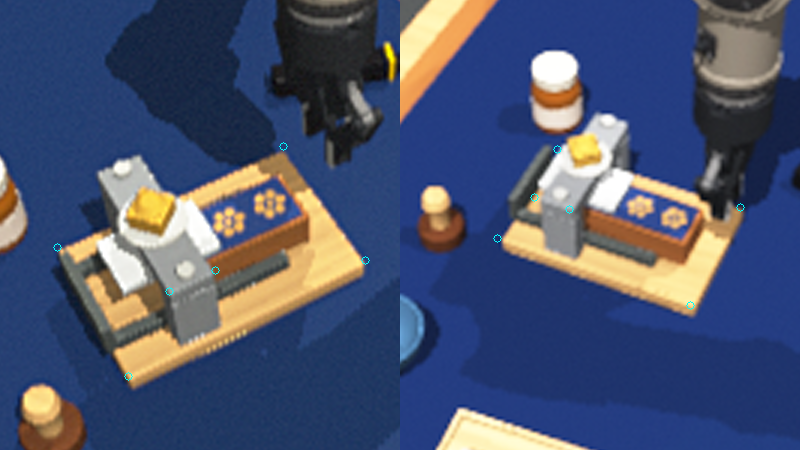

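View pics/w6.png

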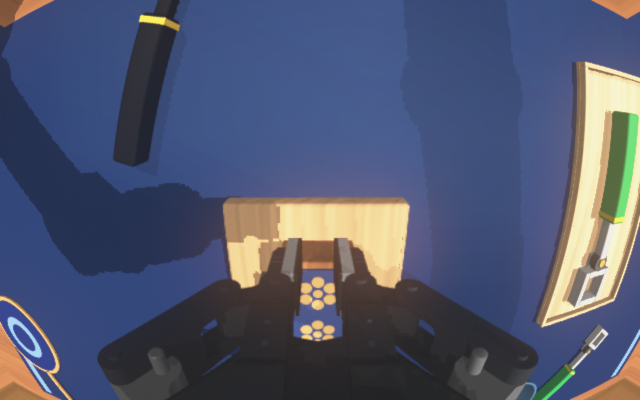

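Call:
apply_moves:
  moves:
    - [[0,0,1],[0,0,0],-1]
    - [[0,0,2],[0,0,0],-1]
    - [[0,0,2.68],[0,0,0],-1]
    - [[0,0,2.68],[0,0,0],-1]
    - [[0,0.6,2.68],[0,0,0],-1]
    - [[0,1.0,2.68],[0,0,0],-1]
    - [[0,1.4,2.68],[0,0,0],-1]
    - [[0,1.8,2.68],[0,0,0],-1]
    - [[0,2.2,2.68],[0,0,0],-1]
    - [[0,2.6,2.68],[0,0,0],-1]
    - [[0,2.9,2.68],[0,0,0],-1]
    - [[0,3.1,2.68],[0,0,0],-1]
    - [[0,3.1,2.68],[0,0,0],-1]

```text
t: 12.32
eef_pos: [0.5459, -0.0429, 0.108]
tool_rot: [0.001, 0.711, 0.703, 0.001]
contact_force: [-0.6, 0.4, -0.5]
gripper_width: 0.002
```

```bash
python3 - <<'E'
from ov import *
o=press_ov('p4.png');print(o['eef_pos'],o['tool_rot'],o['t'],o['contact_force'],o['gripper_width'])
E
```

```text
[ 0.54593483 -0.04294889  0.10797306] [6.12437258e-04 7.10772882e-01 7.03420880e-01 7.74909496e-04] 12.325 [-0.58801682  0.36767626 -0.54381911] 0.002125903973201351
```

View pics/p4.png

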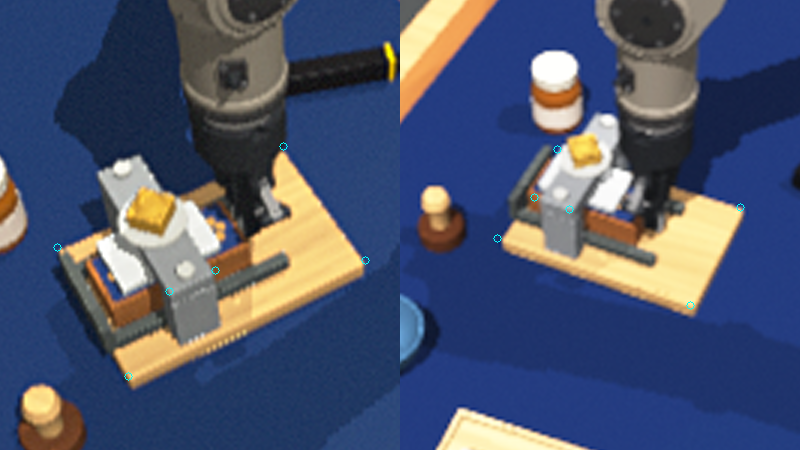

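Call:
apply_moves:
  moves:
    - [[0,0.15,0],[0,0,0],-1]
    - [[0,0.25,0],[0,0,0],-1]
    - [[0,0.3,0],[0,0,0],-1]
    - [[0,0.3,0],[0,0,0],-1]

```text
t: 12.92
eef_pos: [0.5525, -0.0431, 0.1078]
tool_rot: [0.0, 0.711, 0.703, 0.0]
contact_force: [-2.9, 0.6, 0.5]
gripper_width: -0.0
```

Call:
apply_moves:
  moves:
    - [[0,0.08,0],[0,0,0],-1]
    - [[0,0.15,0],[0,0,0],-1]
    - [[0,0.15,0],[0,0,0],-1]

```text
t: 13.3
eef_pos: [0.553, -0.0431, 0.1074]
tool_rot: [-0.002, 0.711, 0.703, -0.003]
contact_force: [-12.9, 0.8, 9.6]
gripper_width: -0.002
```

```bash
python3 - <<'E'
from ov import *
o=press_ov('p5.png')
E
```

```text
(no output)
```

View pics/p5.png

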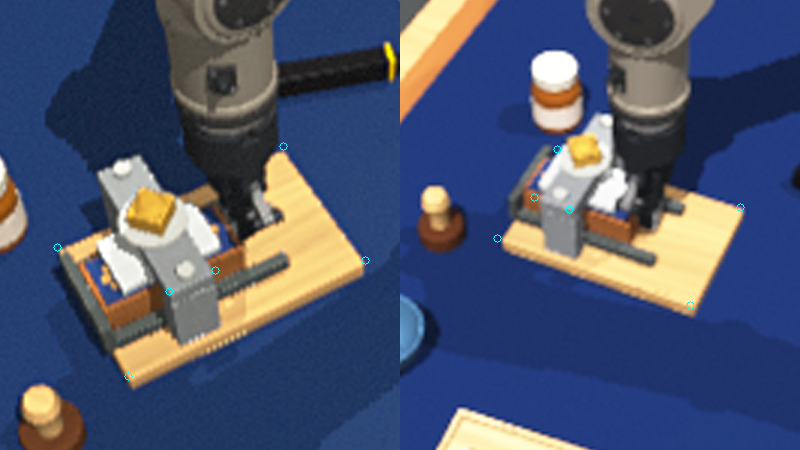

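Call:
apply_moves:
  moves:
    - [[0,-0.5,0],[0,0,0],-1]
    - [[0,-0.6,-2],[0,0,0],-1]
    - [[0,-0.6,-4],[0,0,0],-1]
    - [[0,0.5,-6],[0,0,0],1]
    - [[0,2.5,-6.5],[0,0,0],1]
    - [[0,3.5,-6.5],[0,0,0],1]
    - [[0,3.5,-6.5],[0,0,0],1]
    - [[0,3.5,-6.5],[0,0,0],1]

```text
t: 14.4
eef_pos: [0.6429, -0.0441, 0.27]
tool_rot: [-0.0, 0.711, 0.703, -0.0]
contact_force: [-0.1, -0.1, -0.5]
gripper_width: 0.999
```

```bash
python3 - <<'E'
from h import *
o=get_obs();print(o['eef_pos'],o['tool_rot'],o['t'],o['joint_vel'].round(3))
c=save('wrist','w7.png')
np.savez('pics/w7.npz',pos=o['eef_pos'],rot=o['tool_rot'])
im=cv2.imread('pics/w7.png')
cv2.imwrite('pics/w7z.png',cv2.resize(im[60:300,220:420],None,fx=4,fy=4,interpolation=cv2.INTER_CUBIC)[:600*2:1][:960][:, :800][0:600] if 0 else cv2.resize(im[100:260,220:420],None,fx=3.7,fy=3.7,interpolation=cv2.INTER_CUBIC))
E
```

```text
[ 0.64287071 -0.04405329  0.26998033] [-1.90456217e-04  7.10780561e-01  7.03413748e-01 -2.37791489e-04] 14.4 [ 0.003 -0.01   0.     0.012 -0.     0.003 -0.   ]
```

View pics/w7.png

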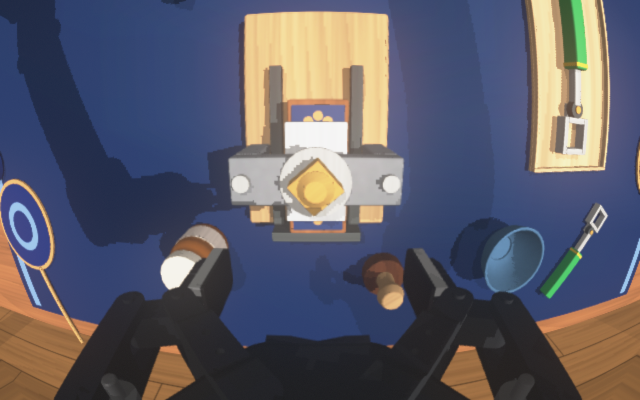

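View pics/w7z.png

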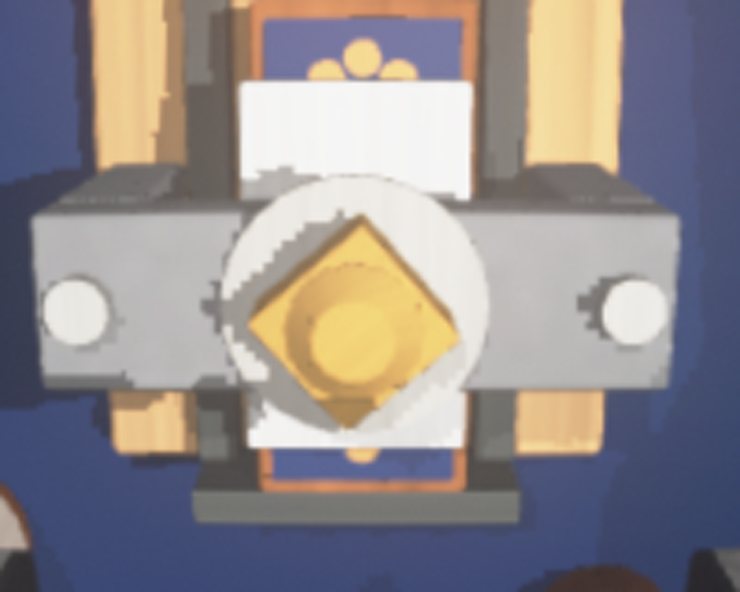

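```bash
python3 - <<'E'
from h import *
from scipy.optimize import least_squares
d=np.load('pics/w7.npz');o={'eef_pos':d['pos'],'tool_rot':d['rot']};c=read_camera('wrist')
px=lambda x,y:(100+y/3.7,220+x/3.7)
for n,p,z in [('L',(248,325),.127),('R',(459,338),.127),('B',(347,428),.127),('T127',(360,217),.127),('T109',(360,217),.109),('washer',(355,304),.109),('washT',(355,175),.109),('nose',(353,343),.134),('beamTL',(35,213),.105),('beamTR',(680,213),.105),('beamBL',(43,388),.105),('beamBR',(668,388),.105),('boltL',(76,312),.108),('boltR',(634,312),.108)]:
    print(n,np.round(onz(c,px(*p),z,o),4))
for p in [(14,245),(14,386)]: print('bed',onz(c,p,.02,o))
P=[onz(c,px(*p),.127,o)[:2] for p in [(248,325),(347,428),(459,338)]]
f=lambda q:np.concatenate([[q[0]+.0212*np.cos(q[2]+k*np.pi/2)-P[i][0],q[1]+.0212*np.sin(q[2]+k*np.pi/2)-P[i][1]] for i,k in ((0,-1),(1,0),(2,1))])
r=least_squares(f,[.63,-.043,0]);print(r.x,np.degrees(r.x[2]),r.fun.round(4))
# project
o2=o
for z in(.127,.109):
  for k in range(4):
    a=r.x[2]+k*np.pi/2;v,u=proj(c,(r.x[0]+.0212*np.cos(a),r.x[1]+.0212*np.sin(a),z),o2);print(z,k,((u-220)*3.7).round(),((v-100)*3.7).round())
E
```

```text
L [ 0.6261 -0.0657  0.127 ]
R [ 0.6292 -0.0248  0.127 ]
B [ 0.6476 -0.0468  0.127 ]
T127 [ 0.6052 -0.0438  0.127 ]
T109 [ 0.6085 -0.0439  0.109 ]
washer [ 0.6269 -0.0451  0.109 ]
washT [ 0.5998 -0.0448  0.109 ]
nose [ 0.6279 -0.0453  0.134 ]
beamTL [ 0.6068 -0.1132  0.105 ]
beamTR [0.6082 0.0243 0.105 ]
beamBL [ 0.6462 -0.1148  0.105 ]
beamBR [0.6475 0.0241 0.105 ]
boltL [ 0.6281 -0.1048  0.108 ]
boltR [0.6292 0.0144 0.108 ]
bed [ 0.46751765 -0.11747915  0.02      ]
bed [0.46935695 0.02837958 0.02      ]
[ 0.62724793 -0.04525561 -0.07453152] -4.270341291120327 [-0.0005 -0.0007  0.0008 -0.     -0.0003  0.0007]
0.127 0 347.0 432.0
0.127 1 463.0 336.0
0.127 2 361.0 222.0
0.127 3 244.0 323.0
0.109 0 348.0 402.0
0.109 1 455.0 312.0
0.109 2 361.0 206.0
0.109 3 253.0 300.0
```

Call:
apply_moves:
  moves:
    - [[13.48,-7.46,0.6],[0,0,0],1]
    - [[13.48,-7.46,0.6],[0,0,0],1]
    - [[13.48,-7.46,0.6],[0,0,0],1]
    - [[13.48,-7.46,0.6],[0,0,0],1]
    - [[13.48,-7.46,0.6],[0,0,0],1]
    - [[13.48,-7.46,0.6],[0,0,0],1]
    - [[13.48,-7.46,0.6],[0,0,0],1]
    - [[13.48,-7.46,0.6],[0,0,0],1]
    - [[13.48,-7.46,0.6],[0,0,0],1]

```text
t: 15.62
eef_pos: [0.4617, 0.2929, 0.2553]
tool_rot: [0.001, 0.712, 0.702, -0.0]
contact_force: [0.3, 0.4, -0.5]
gripper_width: 0.999
```

```bash
python3 - <<'E'
from h import *
o=get_obs();print(o['eef_pos'],o['tool_rot'],o['q'],o['t'])
c=save('wrist','w8.png')
for q in ['wrench','wrench_grip','wrench_ring']:
    for s in silhouettes('wrist',q)[:2]: print(q,s['conf'],s['pixel'],s['mask'].sum())
E
```

```text
[0.46166782 0.29289425 0.25533787] [ 5.28948656e-04  7.11826857e-01  7.02354751e-01 -2.22538029e-04] [-0.39466764  0.34481885 -0.3496289   1.89415716  0.14657376  0.92756721
  0.74381474] 15.625
wrench 0.66 [340.8, 393.2] 120
wrench_grip 0.97 [164.5, 323.0] 4054
wrench_grip 0.8 [115.3, 6.6] 1666
wrench_ring 0.8 [94.7, 8.4] 2512
wrench_ring 0.77 [187.9, 323.6] 5182
```

View pics/w8.png

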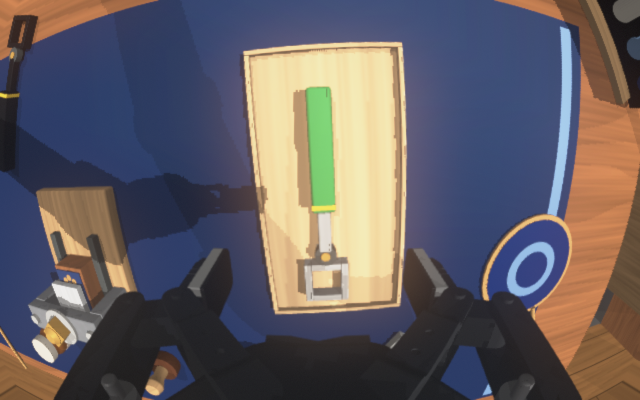

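```bash
python3 - <<'E'
import cv2
im=cv2.imread('pics/w8.png')
a=cv2.resize(im[30:180,230:420],None,fx=4,fy=4,interpolation=cv2.INTER_CUBIC)
b=cv2.resize(im[180:325,230:420],None,fx=4,fy=4,interpolation=cv2.INTER_CUBIC)
cv2.imwrite('pics/w8a.png',a);cv2.imwrite('pics/w8b.png',b)
E
```

```text
(no output)
```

View pics/w8a.png

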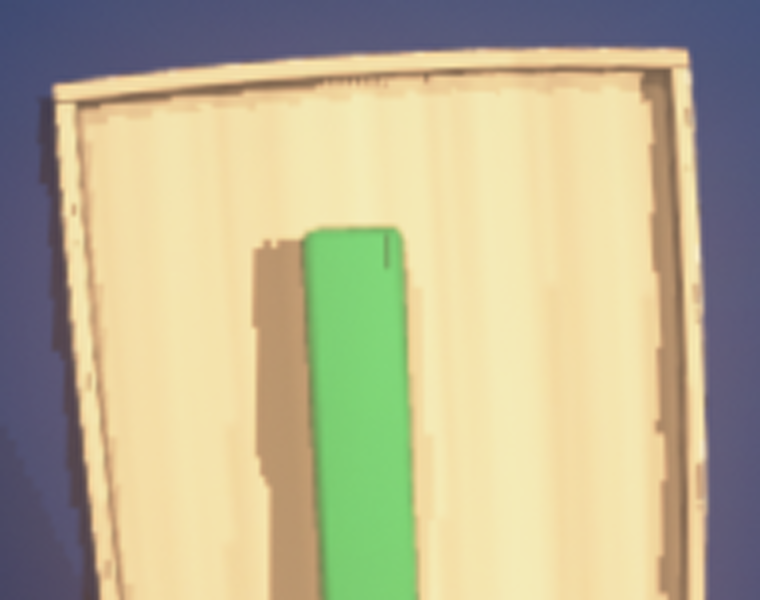

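View pics/w8b.png

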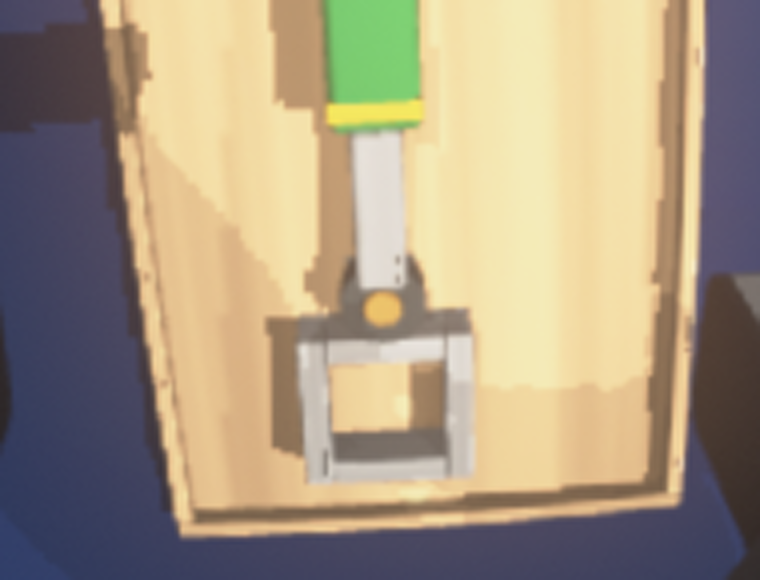

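```bash
python3 - <<'E'
from h import *
o=get_obs();c=read_camera('wrist')
A=lambda x,y:(30+y/4,230+x/4);B=lambda x,y:(180+y/4,230+x/4)
pt=lambda p,z:onz(c,p,z,o)
h=[pt(A(305,233),.033),pt(A(401,230),.033),pt(B(328,130),.033),pt(B(421,128),.033)]
print('handle',np.round(h,4)); m0=(h[0]+h[1])/2;m1=(h[2]+h[3])/2;print(m0,m1,np.linalg.norm(m1-m0),np.degrees(np.arctan2(*(m1-m0)[[1,0]])))
r=[pt(B(*p),.023) for p in [(298,342),(473,335),(308,482),(473,478)]]
print('ring',np.round(r,4),np.mean(r,0)); print('pin',pt(B(383,308),.026))
t=[pt(A(55,88),.014),pt(A(688,50),.014),pt(B(181,535),.014),pt(B(681,505),.014)]
print('tray',np.round(t,4),np.mean(t,0))
E
```

```text
handle [[0.3711 0.2842 0.033 ]
 [0.3707 0.3065 0.033 ]
 [0.493  0.2876 0.033 ]
 [0.4928 0.311  0.033 ]]
[0.37089976 0.29533538 0.033     ] [0.49292589 0.29932118 0.033     ] 0.1220912109915302 1.8708117428251472
ring [[0.5601 0.2778 0.023 ]
 [0.5586 0.3268 0.023 ]
 [0.6091 0.2792 0.023 ]
 [0.6086 0.3285 0.023 ]] [0.58411514 0.30305983 0.023     ]
pin [0.54778968 0.30150203 0.026     ]
tray [[0.3298 0.2213 0.014 ]
 [0.3208 0.3804 0.014 ]
 [0.6378 0.2376 0.014 ]
 [0.6304 0.3973 0.014 ]] [0.47969579 0.30913806 0.014     ]
```

Call:
apply_moves:
  moves:
    - [[0.24,-0.1,2],[0,0,-0.28],1]
    - [[0.24,-0.1,4],[0,0,-0.28],1]
    - [[0.24,-0.1,6],[0,0,-0.28],1]
    - [[0.24,-0.1,6.88],[0,0,-0.28],1]
    - [[0.24,-0.1,6.88],[0,0,-0.28],1]
    - [[0.24,-0.1,6.88],[0,0,-0.28],-1]
    - [[0.24,-0.1,6.88],[0,0,-0.28],-1]
    - [[0.24,-0.1,6.88],[0,0,-0.28],-1]
    - [[0.24,-0.1,6.88],[0,0,-0.28],-1]
    - [[0.24,-0.1,6.88],[0,0,-0.28],-1]
    - [[0.24,-0.1,6.88],[0,0,-0.28],-1]
    - [[0.24,-0.1,6.88],[0,0,-0.28],-1]
    - [[0.24,-0.1,6.88],[0,0,-0.28],-1]
  force: 110

```text
t: 17.5
eef_pos: [0.4587, 0.3001, 0.0846]
tool_rot: [0.001, 0.694, 0.72, -0.0]
contact_force: [-3.1, -3.6, 10.1]
gripper_width: 0.254
```

```bash
python3 - <<'E'
from h import *
o=get_obs();print(o['eef_pos'],o['tool_rot'],o['contact_force'],o['torque'],o['gripper_width'],o['t'])
c=save('wrist','w9.png');save('scene','s9.png')
E
```

```text
[0.45872481 0.30012131 0.08455783] [ 6.93861782e-04  6.93889325e-01  7.20081315e-01 -1.49526938e-04] [-3.06629336 -3.5637139  10.10834597] [-0.96445076  0.34896652 -0.20949675] 0.25439960297900616 17.5
```

View pics/w9.png

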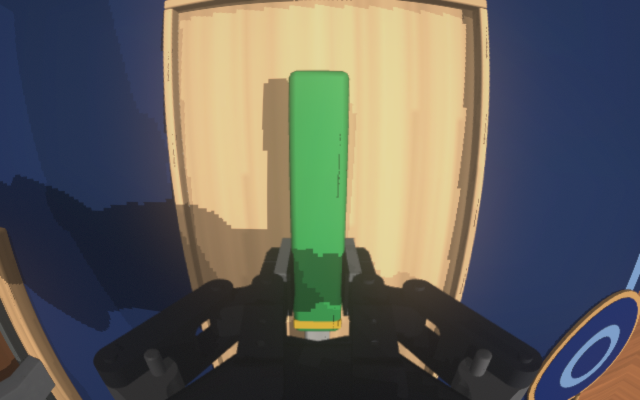

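Call:
apply_moves:
  moves:
    - [[0,0,-0.4],[0,0,0],-1]
    - [[0,0,-1.4],[0,0,0],-1]
    - [[0,0,-2.6],[0,0,0],-1]
    - [[0,0,-4],[0,0,0],-1]
    - [[0,0,-5.4],[0,0,0],-1]
    - [[0,0,-6.4],[0,0,0],-1]
    - [[-1,0.1,-6.6],[0,0,-0.3],-1]
    - [[-2.2,0.3,-6.6],[0,0,-0.6],-1]
    - [[-3.6,0.5,-6.6],[0,0,-0.9],-1]
    - [[-5,0.7,-6.6],[0,0,-1.2],-1]
    - [[-6.4,0.9,-6.6],[0,0,-1.5],-1]
    - [[-7.8,1.1,-6.6],[0,0,-1.8],-1]
    - [[-9.2,1.3,-6.6],[0,0,-2.1],-1]
    - [[-10.6,1.5,-6.6],[0,0,-2.4],-1]
    - [[-12,1.7,-6.6],[0,0,-2.8],-1]
    - [[-13.4,1.9,-6.6],[0,0,-3.2],-1]
    - [[-14.8,2.1,-6.6],[0,0,-3.5],-1]
    - [[-16.2,2.2,-6.6],[0,0,-3.86],-1]
    - [[-17.12,2.28,-6.6],[0,0,-3.86],-1]
    - [[-17.12,2.28,-6.6],[0,0,-3.86],-1]

```text
t: 20.1
eef_pos: [0.5309, -0.1267, 0.2481]
tool_rot: [-0.0, 0.418, 0.908, -0.0]
contact_force: [-0.8, 0.9, -4.9]
gripper_width: 0.251
```

```bash
python3 - <<'E'
from h import *
o=get_obs();print(o['eef_pos'],o['tool_rot'],o['q'].round(2),o['contact_force'],o['torque'],o['gripper_width'],o['t'])
c=save('wrist','w10.png')
Rt=rotm(o['tool_rot']);T=o['eef_pos']
ring=[T+Rt@np.array([-.0016+a,.1254+b,.0796-h]) for h in (0,.018) for a,b in((-.025,-.025),(.025,-.025),(.025,.025),(-.025,.025),(0,0))]
print(np.round(ring[4],4))
bolt=[(.6275+.0212*np.cos(np.radians(-4.3+90*k)),-.045+.0212*np.sin(np.radians(-4.3+90*k)),.127) for k in range(4)]
out=[]
for n,(r0,c0) in {'scene':(110,190),'side':(100,240)}.items():
    c=read_camera(n);im=cv2.cvtColor(c['color'],cv2.COLOR_RGB2BGR);im=cv2.resize(im,None,fx=4,fy=4,interpolation=cv2.INTER_CUBIC)
    for L,col in((ring,(0,0,255)),(bolt,(255,255,0))):
        for p in L:
            v,u=proj(c,p)*4;cv2.circle(im,(int(u),int(v)),3,col,1)
    out.append(im[r0*4:r0*4+500,c0*4:c0*4+400])
cv2.imwrite('pics/p10.png',np.hstack(out))
E
```

```text
[ 0.53093774 -0.12674652  0.24808982] [-3.74395619e-04  4.17966406e-01  9.08462283e-01 -4.72826673e-04] [ 0.37  0.35 -0.31  1.9   0.13  0.91  2.28] [-0.80904915  0.87729009 -4.92532834] [ 0.00515267  0.03654287 -0.0486825 ] 0.25060436445923234 20.1
[ 0.6271 -0.0464  0.1683]
```

View pics/p10.png

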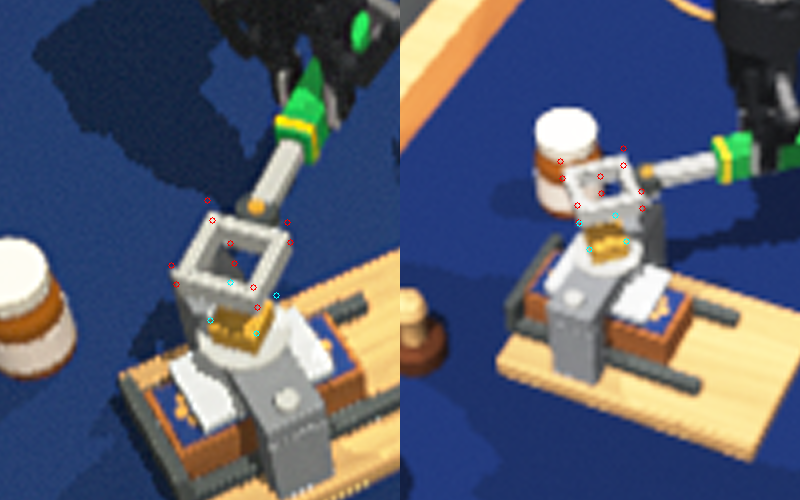

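View pics/w10.png

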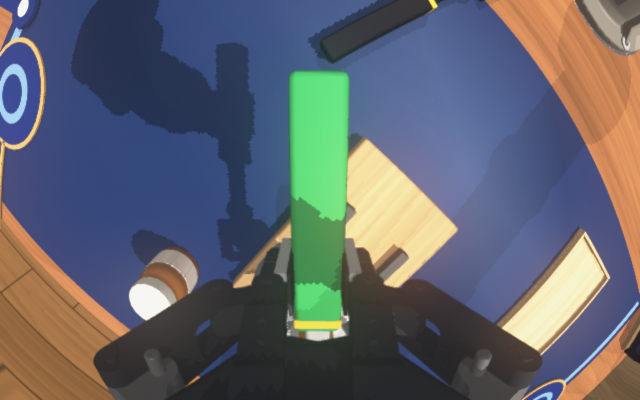

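```bash
python3 - <<'E'
from h import *
out=[]
for n,(r0,c0) in {'scene':(155,228),'side':(130,275)}.items():
    c=save(n,n+'10.png');im=cv2.cvtColor(c['color'],cv2.COLOR_RGB2BGR)
    out.append(cv2.resize(im[r0:r0+60,c0:c0+40],None,fx=10,fy=10,interpolation=cv2.INTER_CUBIC))
cv2.imwrite('pics/p11.png',np.hstack(out))
E
```

```text
(no output)
```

View pics/p11.png

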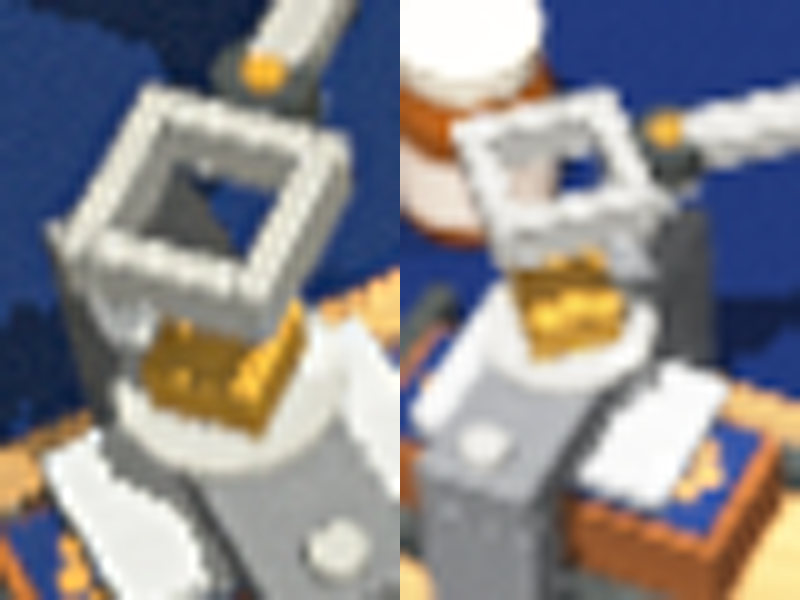

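```bash
python3 - <<'E'
import cv2,numpy as np
out=[]
for f,(r0,c0) in {'scene0.png':(165,225),'side0.png':(140,272)}.items():
    im=cv2.imread('pics/'+f);out.append(cv2.resize(im[r0:r0+45,c0:c0+40],None,fx=10,fy=10,interpolation=cv2.INTER_CUBIC))
cv2.imwrite('pics/p12.png',np.hstack(out))
E
```

```text
(no output)
```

View pics/p12.png

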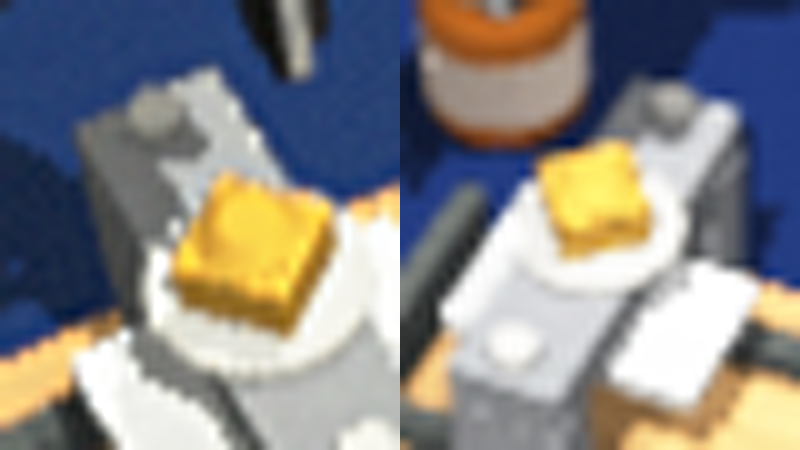

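```bash
python3 - <<'E'
from h import *
from scipy.optimize import least_squares
cs,cd=read_camera('scene'),read_camera('side')
def fit(obs,half,x0,zfix=None):
    # obs: list (cam, origin(r0,c0), [(x,y)...4])
    def f(q):
        z=q[3] if zfix is None else zfix; e=[]
        for c,(r0,c0),P in obs:
            best=None
            C=[proj(c,(q[0]+half*np.sqrt(2)*np.cos(q[2]+k*np.pi/2),q[1]+half*np.sqrt(2)*np.sin(q[2]+k*np.pi/2),z)) for k in range(4)]
            for x,y in P:
                t=np.array([r0+y/10,c0+x/10]); j=np.argmin([np.linalg.norm(t-k) for k in C]); e+=list(C[j]-t)
        return np.array(e)
    r=least_squares(f,x0);return r.x,np.abs(r.fun).max().round(2),np.degrees(r.x[2])
S=(cs,(165,225),[(175,265),(225,178),(333,205),(288,300)]);D=(cd,(140,272),[(138,158),(232,143),(250,218),(163,238)])
S2=(cs,(155,228),[(65,245),(150,90),(348,140),(258,290)]);D2=(cd,(130,275),[(52,128),(212,95),(265,203),(105,235)])
for nm,o in (('both',2),('scene',0),('side',1)):
    a=[S,D] if o==2 else [[S,D][o]];b=[S2,D2] if o==2 else [[S2,D2][o]]
    print(nm,'bolt',fit(a,.015,[.6275,-.045,-.075,.127],.127),'ring',fit(b,.025,[.627,-.046,-.075,.186],.1863))
print('free z ring',fit([S2,D2],.025,[.627,-.046,-.075,.186]),'bolt',fit([S,D],.015,[.6275,-.045,-.075,.127]))
E
```

```text
both bolt (array([ 0.62780022, -0.04229059, -0.09844389,  0.127     ]), np.float64(1.58), np.float64(-5.640419699407348)) ring (array([ 0.62635244, -0.03847928, -0.0663032 ,  0.186     ]), np.float64(1.87), np.float64(-3.7988935875602032))
scene bolt (array([ 0.63037668, -0.04086214, -0.07864589,  0.127     ]), np.float64(0.47), np.float64(-4.506077840203334)) ring (array([ 0.6291714 , -0.03725698, -0.07620049,  0.186     ]), np.float64(1.14), np.float64(-4.365966396963496))
side bolt (array([ 0.62334117, -0.04274495, -0.13329119,  0.127     ]), np.float64(0.72), np.float64(-7.637022823281965)) ring (array([ 0.62103872, -0.0378945 , -0.04828975,  0.186     ]), np.float64(0.41), np.float64(-2.76679866845544))
free z ring (array([ 0.62623423, -0.04704951, -0.06626149,  0.17476   ]), np.float64(0.79), np.float64(-3.7965035790154413)) bolt (array([ 0.62777502, -0.04955684, -0.09845778,  0.11665719]), np.float64(1.29), np.float64(-5.641215384097546))
```

Call:
apply_moves:
  moves:
    - [[0,0,0.8],[0,0,0],-1]
    - [[0,0,1.3],[0,0,0],-1]
    - [[0,0,1.5],[0,0,0],-1]
    - [[0,0,1.6],[0,0,0],-1]
    - [[0,0,1.7],[0,0,0],-1]
    - [[0,0,1.8],[0,0,0],-1]
    - [[0,0,1.8],[0,0,0],-1]

```text
t: 21.32
eef_pos: [0.532, -0.1248, 0.2042]
tool_rot: [0.001, 0.416, 0.909, 0.0]
contact_force: [-3.7, -0.3, 3.3]
gripper_width: 0.256
```

```bash
cat > v.py <<'E'
import sys
from h import *
def v(fn):
    o=get_obs();print(o['eef_pos'].round(4),o['tool_rot'].round(4),o['contact_force'].round(1),o['torque'].round(2),o['gripper_width'].round(3),o['t'])
    out=[]
    for n,(r0,c0) in {'scene':(155,228),'side':(130,275)}.items():
        c=read_camera(n);im=cv2.cvtColor(c['color'],cv2.COLOR_RGB2BGR)
        out.append(cv2.resize(im[r0:r0+60,c0:c0+60],None,fx=6.6,fy=6.6,interpolation=cv2.INTER_CUBIC))
    cv2.imwrite('pics/'+fn,np.hstack(out))
v(sys.argv[1])
E
python3 v.py p13.png
```

```text
Traceback (most recent call last):
  File "v.py", line 10, in <module>
    v(sys.argv[1])
    ~^^^^^^^^^^^^^
  File "v.py", line 4, in v
    o=get_obs();print(o['eef_pos'].round(4),o['tool_rot'].round(4),o['contact_force'].round(1),o['torque'].round(2),o['gripper_width'].round(3),o['t'])
                                                                                                                    ^^^^^^^^^^^^^^^^^^^^^^^^
AttributeError: 'float' object has no attribute 'round'
```

```bash
sed -i "s/o\['gripper_width'\].round(3)/round(float(o['gripper_width']),3)/" v.py; python3 v.py p13.png
```

```text
[ 0.532  -0.1248  0.2042] [7.000e-04 4.164e-01 9.092e-01 1.000e-04] [-3.7 -0.3  3.3] [0.22 0.06 0.21] 0.256 21.325
```

View pics/p13.png

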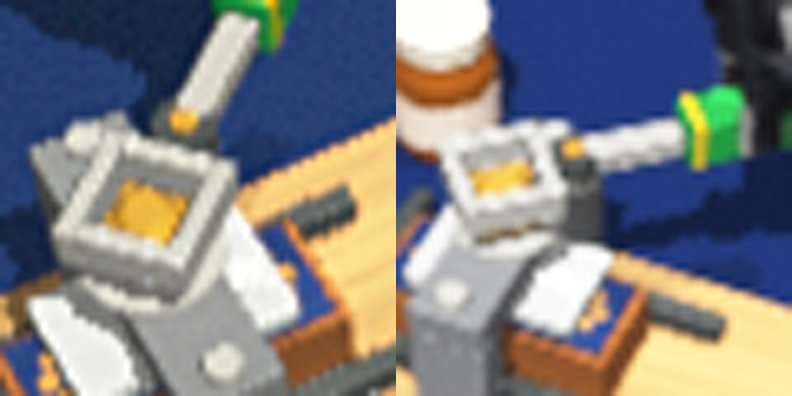

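Call:
apply_moves:
  moves:
    - [[0.03,0.08,0.1],[0,0,0],-1]
    - [[0.03,0.08,0.25],[0,0,0],-1]
    - [[0.03,0.08,0.4],[0,0,0],-1]
    - [[0.03,0.08,0.5],[0,0,0],-1]
    - [[0.03,0.08,0.5],[0,0,0],-1]

```text
t: 22.05
eef_pos: [0.5323, -0.1242, 0.1904]
tool_rot: [-0.0, 0.417, 0.909, -0.001]
contact_force: [-1.5, -5.1, -1.1]
gripper_width: 0.255
```

```bash
python3 v.py p14.png
```

```text
[ 0.5323 -0.1242  0.1904] [-1.000e-04  4.173e-01  9.088e-01 -8.000e-04] [-1.5 -5.1 -1.1] [-1.02  0.2  -0.27] 0.255 22.05
```

View pics/p14.png

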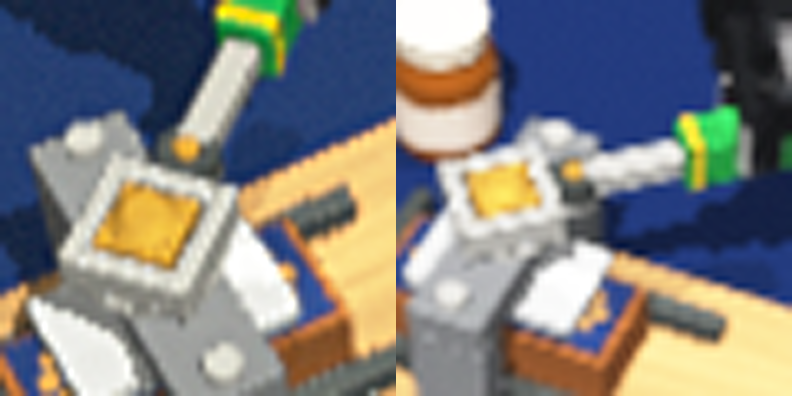

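Call:
apply_moves:
  moves:
    - [[0,0,0.05],[0,0,0],-1]
    - [[0.437,0.025,0.05],[0,0,0.5],-1]
    - [[0.87,0.087,0.05],[0,0,1],-1]
    - [[1.296,0.187,0.05],[0,0,1.5],-1]
    - [[1.712,0.324,0.05],[0,0,2],-1]
    - [[2.114,0.497,0.05],[0,0,2.5],-1]
    - [[2.499,0.704,0.05],[0,0,3],-1]
    - [[2.499,0.704,0.05],[0,0,3],-1]

```text
t: 23.15
eef_pos: [0.5042, -0.0652, 0.1889]
tool_rot: [-0.0, 0.639, 0.769, -0.001]
contact_force: [-1.9, -6.7, -3.0]
gripper_width: 0.253
```

```bash
python3 v.py p15.png
```

```text
[ 0.5042 -0.0652  0.1889] [-4.000e-04  6.387e-01  7.695e-01 -1.400e-03] [-1.9 -6.7 -3. ] [-1.33  0.28 -0.6 ] 0.253 23.15
```

View pics/p15.png

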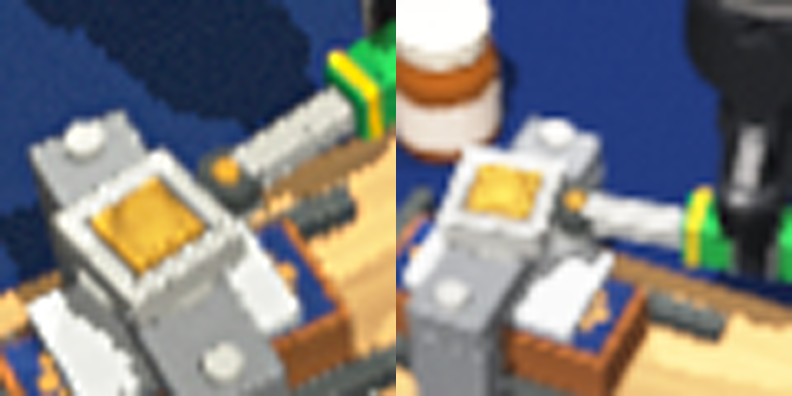

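Call:
apply_moves:
  moves:
    - [[-0.04,-0.05,0],[0,0,0],-1]
    - [[0.21,-0.04,0],[0,0,0.3],-1]
    - [[0.48,-0.02,0],[0,0,0.6],-1]
    - [[0.48,-0.02,0],[0,0,0.6],-1]

```text
t: 23.75
eef_pos: [0.5023, -0.0528, 0.1892]
tool_rot: [-0.0, 0.677, 0.736, -0.0]
contact_force: [-0.5, -4.3, -5.0]
gripper_width: 0.26
```

```bash
python3 v.py p16.png
```

```text
[ 0.5023 -0.0528  0.1892] [-0.000e+00  6.773e-01  7.357e-01 -5.000e-04] [-0.5 -4.3 -5. ] [-0.92  0.12 -0.42] 0.26 23.75
```

Call:
apply_moves:
  moves:
    - [[0.26,0.01,0],[0,0,0.3],-1]
    - [[0.52,0.03,0],[0,0,0.6],-1]
    - [[0.52,0.03,0],[0,0,0.6],-1]

```text
t: 24.22
eef_pos: [0.502, -0.0396, 0.1893]
tool_rot: [-0.0, 0.715, 0.699, -0.0]
contact_force: [-1.2, -2.9, -4.8]
gripper_width: 0.253
```

```bash
python3 v.py p17.png
```

```text
[ 0.502  -0.0396  0.1893] [-0.000e+00  7.148e-01  6.994e-01 -3.000e-04] [-1.2 -2.9 -4.8] [-0.81  0.18 -0.44] 0.253 24.225
```

View pics/p17.png

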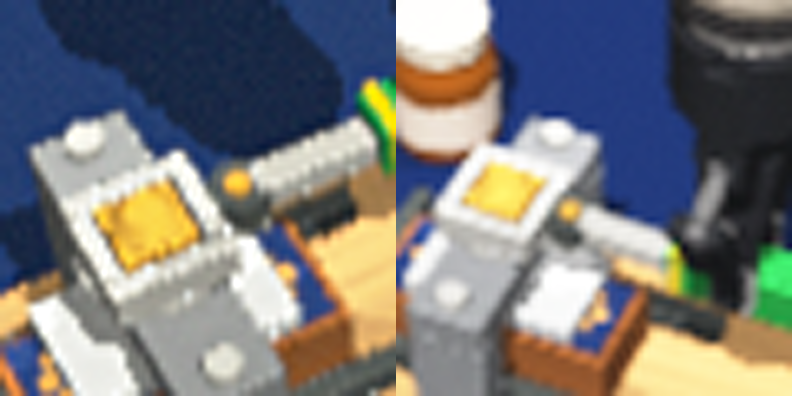

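Call:
apply_moves:
  moves:
    - [[0.26,0.01,0],[0,0,0.3],-1]
    - [[0.52,0.03,0],[0,0,0.6],-1]
    - [[0.52,0.03,0],[0,0,0.6],-1]

```text
t: 24.7
eef_pos: [0.503, -0.0264, 0.1894]
tool_rot: [-0.0, 0.75, 0.661, -0.0]
contact_force: [-1.1, -3.3, -4.5]
gripper_width: 0.255
```

```bash
python3 v.py p18.png
```

```text
[ 0.503  -0.0264  0.1894] [-1.000e-04  7.503e-01  6.611e-01 -3.000e-04] [-1.1 -3.3 -4.5] [-0.83  0.21 -0.38] 0.255 24.7
```

View pics/p18.png

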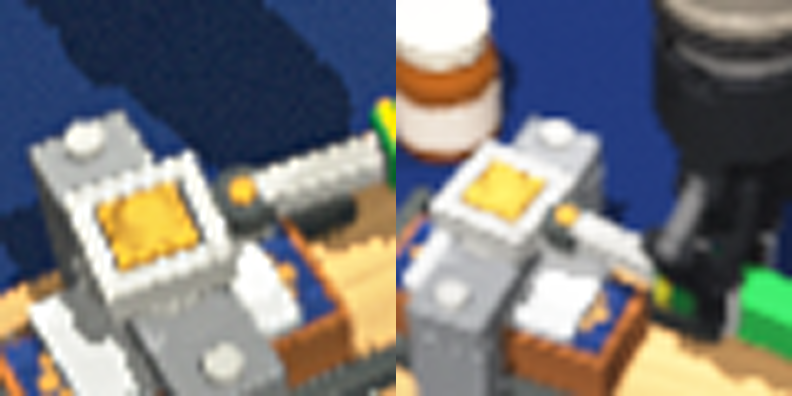

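Call:
apply_moves:
  moves:
    - [[0.26,0.01,0],[0,0,0.3],-1]
    - [[0.52,0.03,0],[0,0,0.6],-1]
    - [[0.52,0.03,0],[0,0,0.6],-1]

```text
t: 25.18
eef_pos: [0.5059, -0.0141, 0.1896]
tool_rot: [0.001, 0.784, 0.621, 0.0]
contact_force: [0.9, -6.6, -5.2]
gripper_width: 0.258
```

```bash
python3 v.py p19.png
```

```text
[ 0.5059 -0.0141  0.1896] [5.000e-04 7.841e-01 6.207e-01 1.000e-04] [ 0.9 -6.6 -5.2] [-1.26 -0.21 -0.51] 0.258 25.175
```

View pics/p19.png

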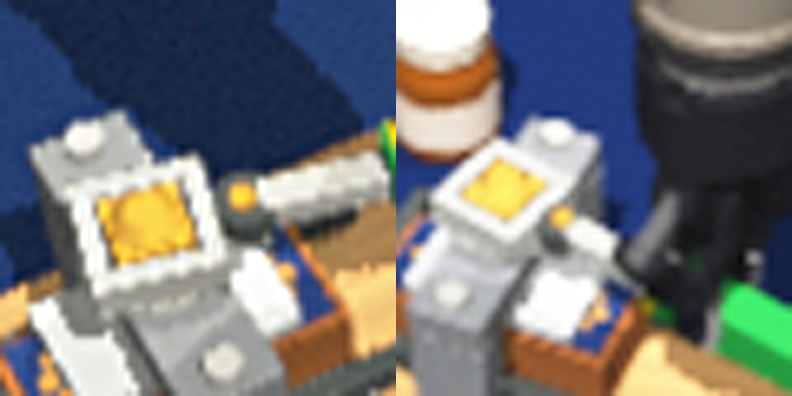

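Call:
apply_moves:
  moves:
    - [[0.13,0.003,0],[0,0,0.15],-1]
    - [[0.26,0.01,0],[0,0,0.3],-1]
    - [[0.26,0.01,0],[0,0,0.3],-1]

```text
t: 25.65
eef_pos: [0.5077, -0.0082, 0.1897]
tool_rot: [0.001, 0.8, 0.6, 0.0]
contact_force: [1.6, -5.8, -5.5]
gripper_width: 0.255
```

```bash
python3 v.py p20.png
```

```text
[ 0.5077 -0.0082  0.1897] [7.000e-04 8.001e-01 5.998e-01 1.000e-04] [ 1.6 -5.8 -5.5] [-1.45 -0.25 -0.6 ] 0.255 25.65
```

View pics/p20.png

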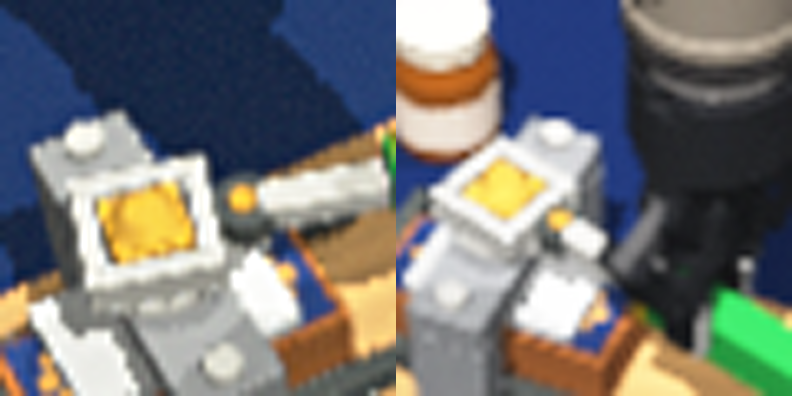

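```bash
cat > z.py <<'E'
import sys
from h import *
c=read_camera('scene');im=cv2.cvtColor(c['color'],cv2.COLOR_RGB2BGR)
a=cv2.resize(im[172:207,232:272],None,fx=16,fy=16,interpolation=cv2.INTER_CUBIC)
cv2.imwrite('pics/'+sys.argv[1],a)
E
python3 z.py z1.png
```

```text
(no output)
```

View pics/z1.png

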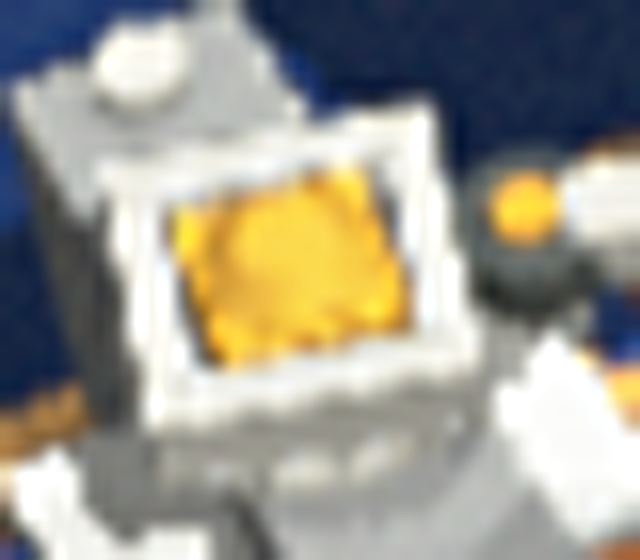

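```bash
cat > ang.py <<'E'
from h import *
def ang(ring,head,pin=None):
    c=read_camera('scene');o=get_obs()
    g=lambda p,z=.127:onz(c,(172+p[1]/16,232+p[0]/16),z)[:2]
    for nm,P in(('ring',ring),('head',head)):
        if not P: continue
        P=[g(p) for p in P];v=(P[1]-P[0]+P[2]-P[3]);w=(P[0]-P[3]+P[1]-P[2])
        print(nm,np.mean(P,0).round(4),'ang',np.degrees(np.arctan2(v[1],v[0])).round(1),np.degrees(np.arctan2(w[1],w[0])).round(1),'len',np.linalg.norm(v)/2,np.linalg.norm(w)/2)
    if pin: print('pin',g(pin,.13).round(4))
    Rt=rotm(o['tool_rot']);print('tool y yaw',np.degrees(np.arctan2(Rt[1,1],Rt[0,1])),o['eef_pos'])
E
python3 -c "
from ang import *
ang([(100,165),(432,100),(480,365),(150,430)],[(170,210),(362,165),(410,330),(225,365)],(525,207))"
```

```text
ring [ 0.6308 -0.0419] ang 163.2 -107.9 len 0.04996039949555084 0.05059341287316748
head [ 0.631  -0.0412] ang 164.4 -102.0 len 0.028540241811241273 0.031421195613977444
pin [ 0.5967 -0.0311]
tool y yaw -16.272386315261567 [ 0.50766374 -0.0082895   0.18971852]
```

Call:
apply_moves:
  moves:
    - [[0.18,0.005,0],[0,0,0.2],-1]
    - [[0.35,0.015,0],[0,0,0.4],-1]
    - [[0.35,0.015,0],[0,0,0.4],-1]

```text
t: 26.22
eef_pos: [0.51, -0.0012, 0.1895]
tool_rot: [0.001, 0.821, 0.571, -0.001]
contact_force: [0.2, -9.6, -4.3]
gripper_width: 0.252
```

```bash
python3 z.py z2.png;python3 v.py p21.png
```

```text
[ 0.51   -0.0012  0.1896] [ 1.000e-03  8.206e-01  5.715e-01 -8.000e-04] [  0.4 -10.   -3.6] [-2.24 -0.04 -0.39] 0.252 26.275
```

View pics/z2.png

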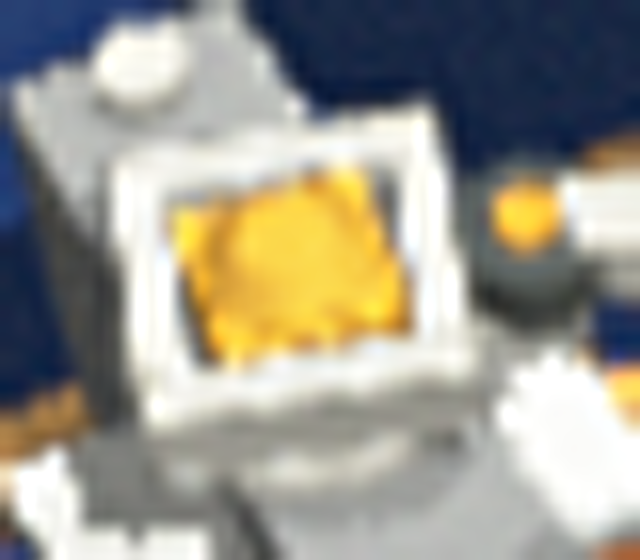

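Call:
apply_moves:
  moves:
    - [[0.249,0.013,0],[0,0,0.4],-1]
    - [[0.498,0.044,0],[0,0,0.8],-1]
    - [[0.743,0.09,0],[0,0,1.2],-1]
    - [[0.743,0.09,0],[0,0,1.2],-1]

```text
t: 26.88
eef_pos: [0.5185, 0.0156, 0.1894]
tool_rot: [0.001, 0.876, 0.482, -0.001]
contact_force: [-0.4, -9.9, -4.0]
gripper_width: 0.253
```

```bash
python3 z.py z3.png;python3 v.py p22.png
```

```text
[0.5185 0.0155 0.1895] [ 1.000e-03  8.758e-01  4.827e-01 -8.000e-04] [  1.  -10.1  -3.9] [-2.13 -0.05 -0.44] 0.254 26.925
```

View pics/z3.png

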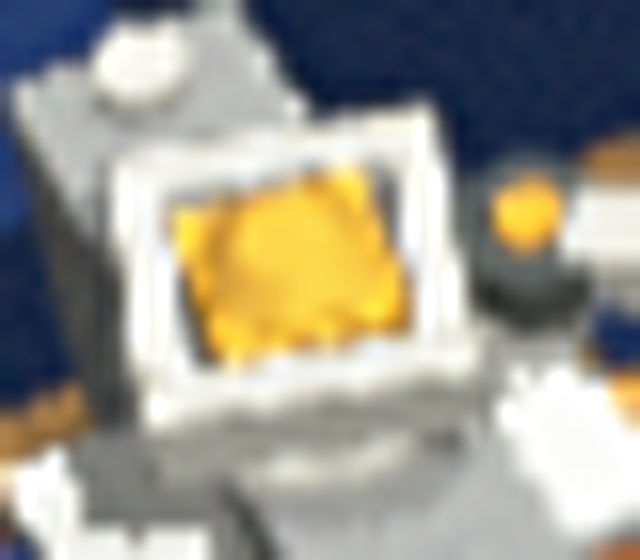

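View pics/p22.png

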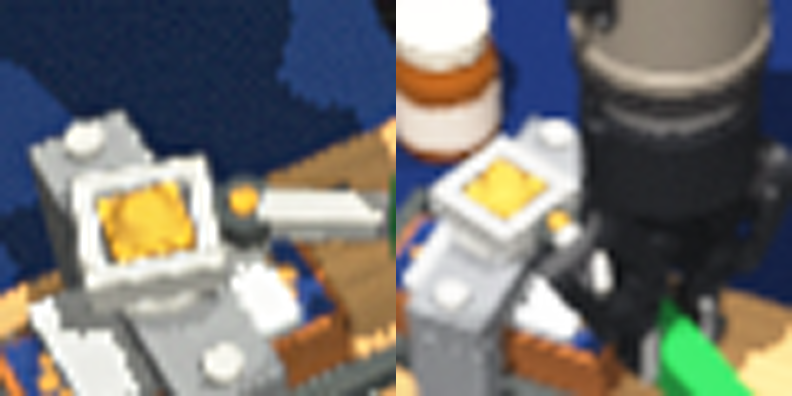

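Call:
apply_moves:
  moves:
    - [[0.249,0.013,0],[0,0,0.4],-1]
    - [[0.435,0.034,0],[0,0,0.7],-1]
    - [[0.435,0.034,0],[0,0,0.7],-1]

```text
t: 27.4
eef_pos: [0.525, 0.0244, 0.1894]
tool_rot: [0.001, 0.904, 0.428, -0.001]
contact_force: [-0.1, -9.6, -3.2]
gripper_width: 0.253
```

```bash
python3 z.py z4.png;python3 v.py p23.png; python3 -c "
from ang import *
ang([(112,160),(430,103),(480,362),(150,430)],[])"
```

```text
[0.5249 0.0243 0.1894] [ 1.100e-03  9.035e-01  4.285e-01 -8.000e-04] [ 0.1 -9.9 -4.4] [-2.11 -0.03 -0.28] 0.255 27.45
ring [ 0.6304 -0.0419] ang 163.0 -108.7 len 0.04886258503759087 0.05034711592138377
tool y yaw -39.25326881808045 [0.5249177  0.02427512 0.18944214]
```

View pics/z4.png

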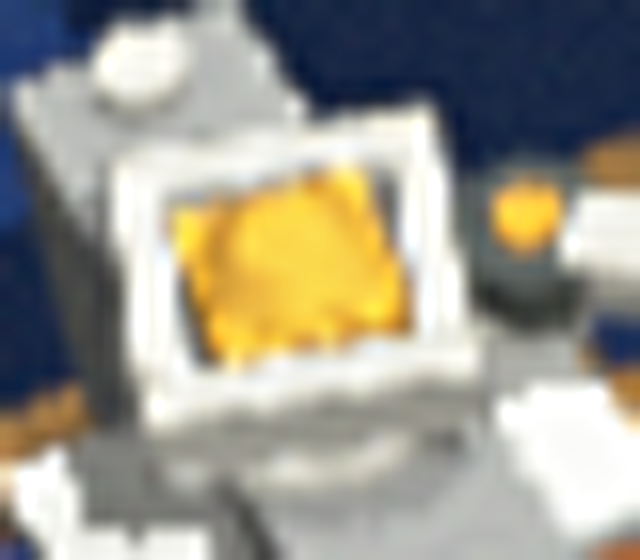

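Call:
apply_moves:
  moves:
    - [[-0.06,0,0],[0,0,-0.05],-1]
    - [[-0.12,0,0],[0,0,-0.1],-1]
    - [[-0.12,0,0],[0,0,-0.1],-1]

```text
t: 27.98
eef_pos: [0.5237, 0.0227, 0.1897]
tool_rot: [0.001, 0.9, 0.436, 0.0]
contact_force: [1.7, -8.1, -5.5]
gripper_width: 0.254
```

```bash
python3 z.py z5.png;python3 v.py p24.png
```

```text
[0.5237 0.0227 0.1897] [8.000e-04 8.999e-01 4.362e-01 3.000e-04] [ 1.9 -7.1 -5.7] [-1.58 -0.42 -0.57] 0.254 28.025
```

View pics/z5.png

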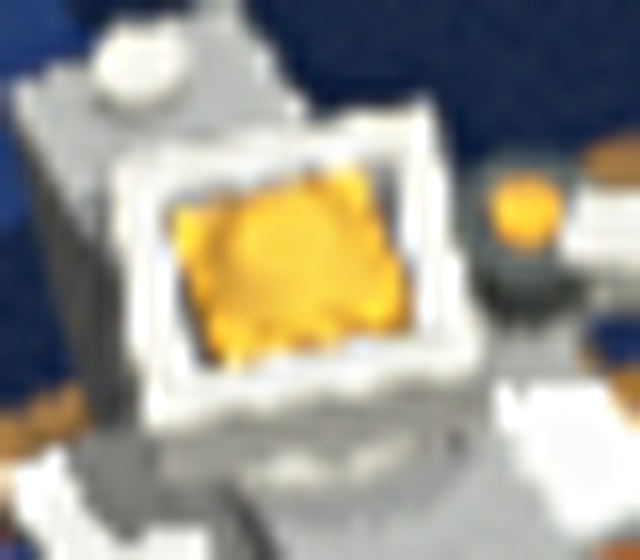

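Call:
apply_moves:
  moves:
    - [[-0.05,0.03,0],[0,0,-0.05],-1]
    - [[-0.1,0.06,0],[0,0,-0.1],-1]
    - [[-0.1,0.06,0],[0,0,-0.1],-1]

```text
t: 28.5
eef_pos: [0.5225, 0.0209, 0.1895]
tool_rot: [-0.0, 0.896, 0.444, -0.0]
contact_force: [-0.4, -4.7, -2.9]
gripper_width: 0.258
```

```bash
python3 z.py z6.png;python3 v.py p25.png
```

```text
[0.5226 0.0209 0.1895] [ 0.000e+00  8.958e-01  4.444e-01 -3.000e-04] [-1.2 -5.9 -5.4] [-1.22  0.14 -0.58] 0.252 28.55
```

View pics/z6.png

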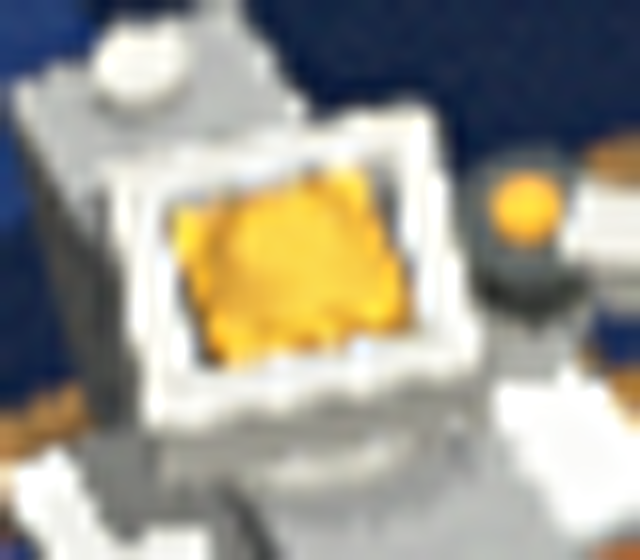

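Call:
apply_moves:
  moves:
    - [[-0.02,0.02,-0.2],[0,0,0],-1]
    - [[-0.02,0.02,-0.5],[0,0,0],-1]
    - [[-0.02,0.02,-0.9],[0,0,0],-1]
    - [[-0.02,0.02,-1.4],[0,0,0],-1]
    - [[-0.02,0.02,-2],[0,0,0],-1]
    - [[-0.02,0.02,-2.6],[0,0,0],-1]
    - [[-0.02,0.02,-2.6],[0,0,0],-1]

```text
t: 29.52
eef_pos: [0.5238, 0.0209, 0.2564]
tool_rot: [0.0, 0.896, 0.445, 0.002]
contact_force: [-0.1, 0.7, -6.0]
gripper_width: 0.26
```

```bash
python3 v.py p26.png
```

```text
[0.5238 0.0209 0.2564] [5.000e-04 8.957e-01 4.447e-01 1.700e-03] [-0.1  0.7 -6. ] [0.08 0.13 0.04] 0.26 29.525
```

View pics/p26.png

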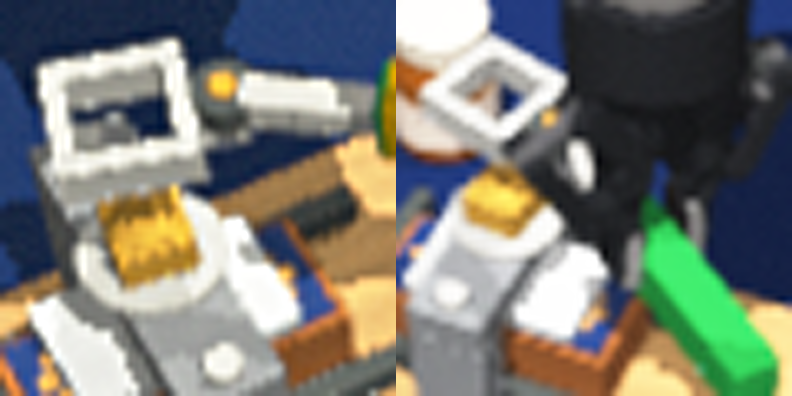

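Call:
apply_moves:
  moves:
    - [[0.4,-0.6,0],[0,0,-0.2],-1]
    - [[1,-1.4,0],[0,0,-0.5],-1]
    - [[1.7,-2.3,0],[0,0,-0.9],-1]
    - [[2.4,-3.2,0],[0,0,-1.3],-1]
    - [[3.1,-4.1,0],[0,0,-1.7],-1]
    - [[3.8,-5,0],[0,0,-2.1],-1]
    - [[4.5,-5.9,0],[0,0,-2.5],-1]
    - [[5.2,-6.8,0],[0,0,-2.9],-1]
    - [[5.9,-7.7,0],[0,0,-3.3],-1]
    - [[6.5,-8.6,0],[0,0,-3.7],-1]
    - [[7.03,-9.34,0],[0,0,-4.02],-1]
    - [[7.03,-9.34,0],[0,0,-4.02],-1]
    - [[7.03,-9.34,1],[0,0,-4.02],-1]
    - [[7.03,-9.34,2.2],[0,0,-4.02],-1]
    - [[7.03,-9.34,3.4],[0,0,-4.02],-1]
    - [[7.03,-9.34,4.6],[0,0,-4.02],-1]
    - [[7.03,-9.34,5.4],[0,0,-4.02],-1]
    - [[7.03,-9.34,5.4],[0,0,-4.02],-1]

```text
t: 31.88
eef_pos: [0.4428, 0.3004, 0.1183]
tool_rot: [0.0, 0.689, 0.725, -0.002]
contact_force: [0.7, 0.4, -3.4]
gripper_width: 0.252
```

```bash
python3 - <<'E'
from h import *
o=get_obs();print(o['eef_pos'].round(4),o['tool_rot'].round(4),o['contact_force'].round(1),o['t'])
out=[]
for n,(r0,c0) in {'scene':(225,290),'side':(225,210)}.items():
    c=read_camera(n);im=cv2.cvtColor(c['color'],cv2.COLOR_RGB2BGR)
    out.append(cv2.resize(im[r0:r0+140,c0:c0+165],None,fx=2.4,fy=2.4,interpolation=cv2.INTER_CUBIC))
cv2.imwrite('pics/t1.png',np.hstack(out));save('wrist','w30.png')
E
```

```text
[0.4428 0.3004 0.1183] [ 1.000e-04  6.887e-01  7.250e-01 -1.900e-03] [ 0.7  0.4 -3.4] 31.875
```

View pics/t1.png

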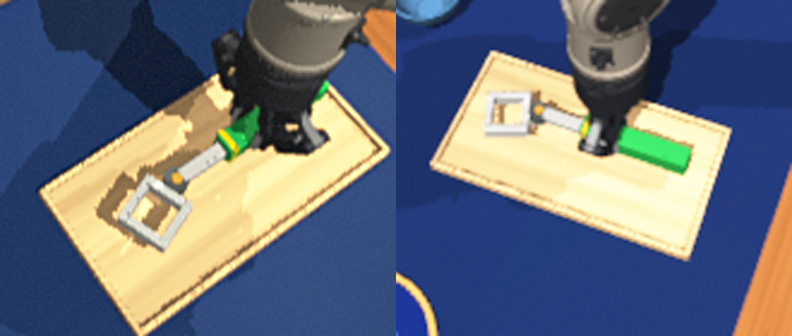

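View pics/w30.png

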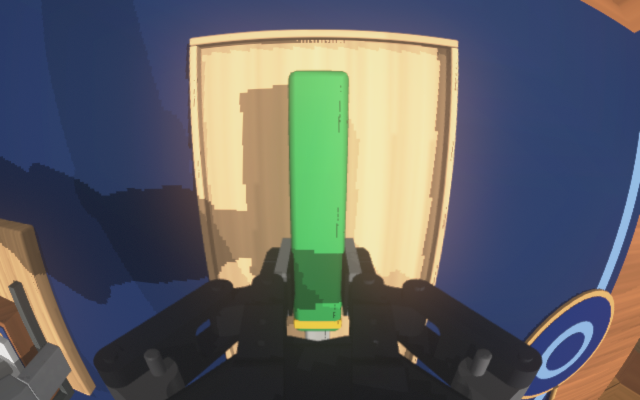

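Call:
apply_moves:
  moves:
    - [[0,0,0.6],[0,0,0],-1]
    - [[0,0,1.0],[0,0,0],-1]
    - [[0,0,1.2],[0,0,0],-1]
    - [[0,0,1.3],[0,0,0],-1]
    - [[0,0,1.34],[0,0,0],-1]
    - [[0,0,1.34],[0,0,0],-1]

```text
t: 32.78
eef_pos: [0.4433, 0.3019, 0.0863]
tool_rot: [0.0, 0.688, 0.725, 0.0]
contact_force: [-0.8, 0.7, -4.6]
gripper_width: 0.258
```

Call:
apply_moves:
  moves:
    - [[0,0,0],[0,0,0],0.2]
    - [[0,0,0],[0,0,0],0.2]
    - [[0,0,0],[0,0,0],0.2]
    - [[0,0,0],[0,0,0],0.2]

```text
t: 33.28
eef_pos: [0.4433, 0.3019, 0.0864]
tool_rot: [0.0, 0.688, 0.725, 0.0]
contact_force: [-0.3, -0.1, -0.5]
gripper_width: 0.602
```

Call:
apply_moves:
  moves:
    - [[0,0,-0.5],[0,0,0],0.2]
    - [[0,0,-1.5],[0,0,0],0.2]
    - [[0,0,-3],[0,0,0],0.2]
    - [[0,0,-5],[0,0,0],0.2]
    - [[0,0,-7],[0,0,0],0.2]
    - [[0,0,-7],[0,0,0],0.2]

```text
t: 34.02
eef_pos: [0.4448, 0.3033, 0.2662]
tool_rot: [0.001, 0.688, 0.725, 0.004]
contact_force: [0.1, 0.6, -1.0]
gripper_width: 0.598
```

```bash
python3 - <<'E'
from h import *
o=get_obs();print(o['eef_pos'].round(4),o['tool_rot'].round(4),o['contact_force'].round(1),o['t'])
save('scene','e1.png');save('wrist','w31.png')
np.savez('pics/w31.npz',pos=o['eef_pos'],rot=o['tool_rot'])
E
```

```text
[0.4448 0.3033 0.2662] [0.0008 0.6884 0.7253 0.0045] [ 0.1  0.6 -1. ] 34.025
```

View pics/e1.png

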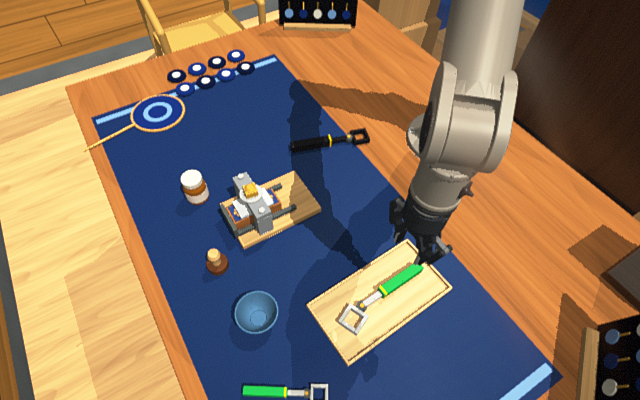

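View pics/w31.png

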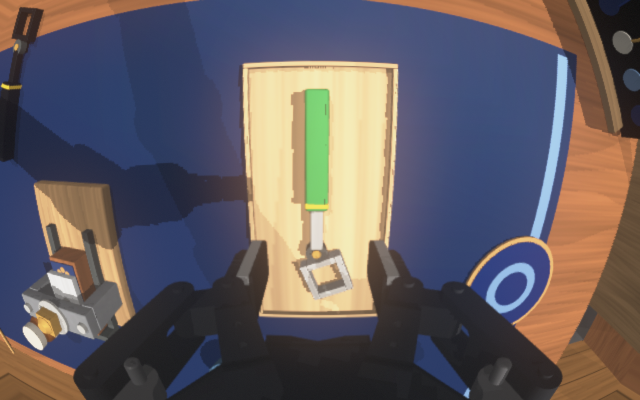

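Call:
apply_moves:
  moves:
    - [[-14.3,7.2,-0.2],[0,0,0.25],0.2]
    - [[-14.3,7.2,-0.2],[0,0,0.25],0.2]
    - [[-14.3,7.2,-0.2],[0,0,0.25],0.2]
    - [[-14.3,7.2,-0.2],[0,0,0.25],0.2]
    - [[-14.3,7.2,-0.2],[0,0,0.25],0.2]
    - [[-14.3,7.2,-0.2],[0,0,0.25],0.2]
    - [[-14.3,7.2,-0.2],[0,0,0.25],0.2]
    - [[-14.3,7.2,-0.2],[0,0,0.25],0.2]
    - [[-14.3,7.2,-0.2],[0,0,0.25],0.2]
    - [[-14.3,7.2,-0.2],[0,0,0.25],0.2]

```text
t: 35.38
eef_pos: [0.641, -0.0438, 0.2658]
tool_rot: [-0.001, 0.703, 0.711, -0.0]
contact_force: [-0.4, 0.3, 0.6]
gripper_width: 0.596
```

```bash
python3 - <<'E'
from h import *
o=get_obs();print(o['eef_pos'].round(4),o['tool_rot'].round(4),o['t'])
c=save('wrist','w32.png');im=cv2.imread('pics/w32.png')
np.savez('pics/w32.npz',pos=o['eef_pos'],rot=o['tool_rot'])
a=cv2.resize(im[100:260,220:420],None,fx=3.7,fy=3.7,interpolation=cv2.INTER_CUBIC);cv2.imwrite('pics/w32z.png',a)
im=cv2.imread('pics/w31.png');cv2.imwrite('pics/w31z.png',cv2.resize(im[190:320,240:400],None,fx=4.5,fy=4.5,interpolation=cv2.INTER_CUBIC))
s=save('side','e2.png')
E
```

```text
[ 0.641  -0.0438  0.2658] [-6.000e-04  7.031e-01  7.111e-01 -1.000e-04] 35.375
```

View pics/w32z.png

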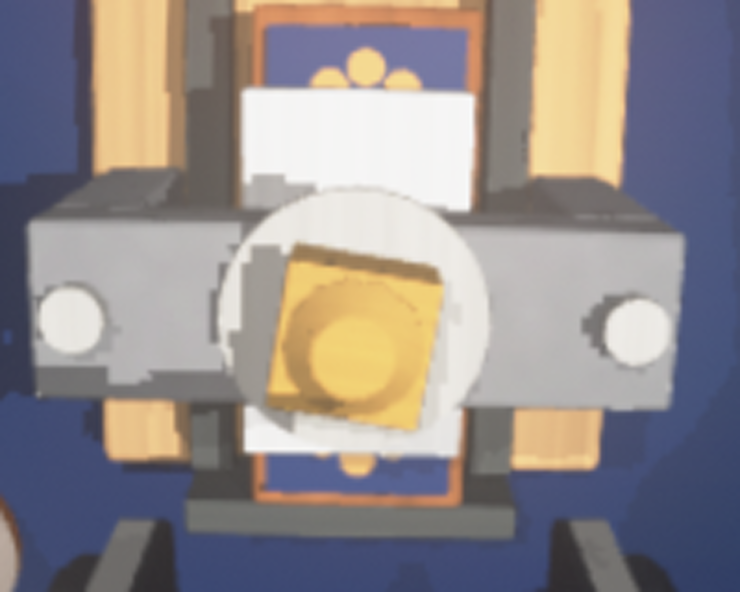

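View pics/w31z.png

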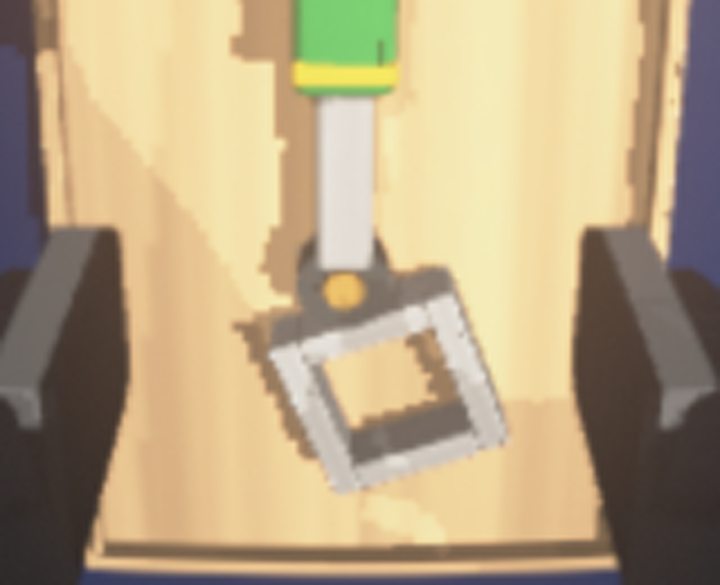

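View pics/e2.png

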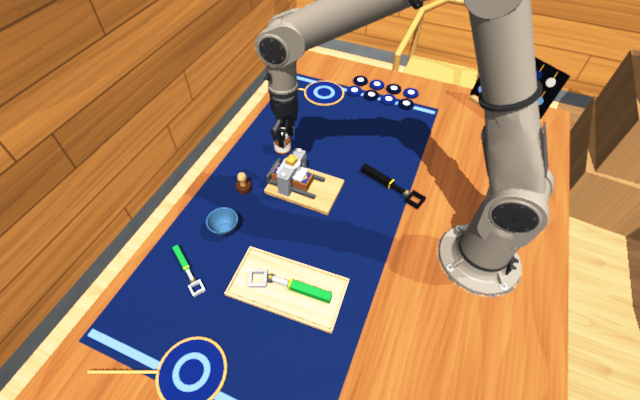

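```bash
python3 - <<'E'
from h import *
c=read_camera('wrist')
d=np.load('pics/w32.npz');o={'eef_pos':d['pos'],'tool_rot':d['rot']}
px=lambda x,y:onz(c,(100+y/3.7,220+x/3.7),.127,o)
TL,TR,BR,BL=[px(*p) for p in [(289,260),(441,284),(417,431),(268,402)]]
an=lambda v:np.degrees(np.arctan2(v[1],v[0]))
print('head',(TL+TR+BR+BL)/4,an(BL-TL),an(BR-TR),an(TR-TL)-90,an(BR-BL)-90)
d=np.load('pics/w31.npz');o={'eef_pos':d['pos'],'tool_rot':d['rot']}
p=lambda x,y,z:onz(c,(190+y/4.5,240+x/4.5),z,o)
a,b,e,f=[p(*q,.023) for q in [(268,352),(447,293),(507,438),(340,493)]]
print('ring',an(f-a),an(e-b),an(b-a)-90,an(e-f)-90)
print('handle',an(p(318,270,.02)-p(320,98,.02)),an(p(372,270,.02)-p(375,98,.02)))
E
```

```text
head [ 0.62734608 -0.04512259  0.127     ] -8.558450409456787 -7.19667001869311 -8.50595832501844 -11.006102996186627
ring 25.031776528549067 24.346728043351874 23.81346863792571 24.76457383673845
handle 1.9690767725150462 2.5020239598872855
```

```bash
python3 - <<'E'
import cv2,numpy as np
im=cv2.imread('pics/e1.png');a=cv2.resize(im[172:207,232:272],None,fx=10,fy=10,interpolation=cv2.INTER_CUBIC)
b=cv2.resize(cv2.imread('pics/z4.png'),(400,350));cv2.imwrite('pics/cmp.png',np.hstack([b,a]))
E
```

```text
(no output)
```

View pics/cmp.png

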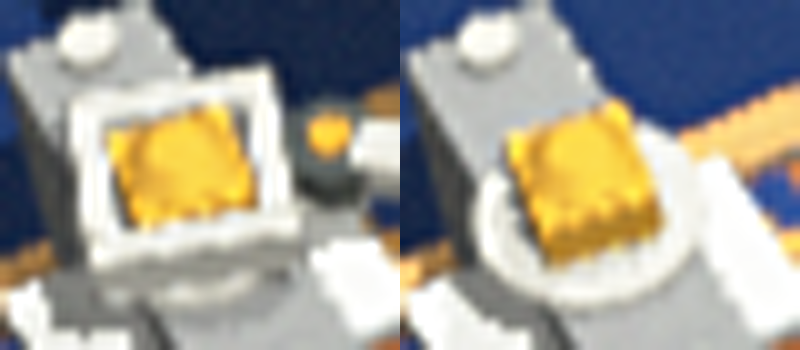

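```bash
python3 - <<'E'
from h import *
for q,z in [('bowl',.03),('jar',.05),('stamp',.04)]:
    c=read_camera('side');r=silhouettes('side',q)
    if r: print(q,r[0]['pixel'])
hand_in();print(get_obs()['t'])
E
```

```text
bowl [221.4, 222.0]
jar [148.5, 280.9]
stamp [185.1, 240.7]
the job is handed in; nothing more can be done
the job is handed in; nothing more can be done
```

The job is handed in at about 35.5 s. The block is clamped, the wrench is tripped and lying bent in its tray, and no verdict was reported.

**What I did**
- I set the block on the press bed and slid it under the plate, then pushed it against the back stop. It stopped at the expected place with about 13 N on the tool.
- I fitted the larger green wrench on the bolt and turned it clockwise to the stop, then bent the knuckle with about 10 N on the handle.
- I lifted the wrench off and laid it in the tray, then moved the gripper clear of everything.

**Last checks**
- **Block:** straight between the rails and against the stop, with the plate over it. I did not measure the plate's contact with the block. The evidence for clamping is that the bolt head stopped turning under load.
- **Bolt:** turned about 49° (0.86 rad) from where it started. The head looked the same just before and after I took the wrench off.
- **Knuckle:** bent about 22° (0.39 rad), close to its 0.40 end stop and well past the 0.2 needed.
- **Wrench:** inside the tray walls. I judged it flat only from the pictures and from the release height.
- **Bystanders:** the bowl and stamp were within about 1.5 pixels of their first positions in the side view. The jar reading was about 3.5 pixels off; the arm was next to the jar in both views, and the jar looks unmoved in the scene picture.

**What disagreed:** the fixed cameras placed things up to about 8 mm differently from the wrist camera, and for the block the side camera differed by about 30 mm. I used the wrist camera for grasping and fitting, and the measured forces agreed with it.

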